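Open a gas detector's lock ring with the pin spanner and take out the spent cell

TASK

Take the spent sensor cell out of the yellow gas-detector head: fit the pin spanner that suits the lock ring, the one with the red grip, with both pins fully into the ring's holes and turn the ring anticlockwise to its stop, turning it only with both pins in. Hang the spanner upright back in its slot of the wooden stand, and lift the cell out and set it upright on the pink floor of the black tray. Drop neither of them, and leave the small spanner, the bottle and the solder reel where they stand.

Things in the scene. Friction and masses are not known exactly. Their poses are not given: they have to be found in the camera images.
- lock_ring (a joint): Angle (rad) of the aluminium lock ring on the yellow gas-detector head: 0 locked, 1.047 fully open at its stop, growing anticlockwise seen from above. Starts between 0 and 0.15. Friction 0.12 N m; it stays where it is left. Ring 72 mm across, 12 mm thick. Above 0.95 its two inner notches stand over the cell's lugs and the cell can be lifted out.
- ring_top (a point): Centre of the lock ring's top face, on its turning axis, 62 mm above the service board. The ring's opening is 35 mm across; the two holes lie 28 mm from this axis. Turns with the ring: x points to hole0, y to a notch.
- hole0 (a point): Centre of the floor of one spanner hole in the ring's face: 9 mm wide, blind, its floor 10.5 mm below the face (51.5 mm above the service board). It turns with the ring.
- hole1 (a point): The same for the other hole, straight across the axis, 56 mm from hole0.
- detector: The gas-detector head: yellow round casting 87 mm across, 50 mm high, on a 124 x 112 mm base plate bolted to the flat blue-grey service board (top 32 mm above the table), a black cable gland on its +x side. Origin: centre of its underside, below the ring's axis; z up. It does not move in a run. The cell stands on the floor of its well, 36 mm above the board.
- cell: Spent sensor cell, 60 g, 46 mm tall: white body 28 mm across and 28 mm high, two foot lugs 43 mm tip to tip on its y axis, on top a ribbed blue grip 24 mm across, 18 mm high. Origin: centre of its underside; z up. It starts in the detector's well, lugs under the ring, blue grip 20 mm proud of the ring's face; grasp that from above. With the ring open it lifts straight up.
- spanner_large: Pin spanner with red grip, 160 g; starts hanging in a slot of the stand, x along the slot. Two legs 13 mm thick stand 56 mm apart on its x axis, each ending in a 6 mm pin, 9 mm long, tapered. Above them a steel bridge 72 x 30 mm, 35 to 44 mm over the tips, and a red paddle grip 34 mm along x, 14 mm thick along y, 50 to 92 mm over the tips. Origin: on its axis, level with the pin tips; z up.
- spanner_large_pin0 (a point): Centre of the tip of the large spanner's pin on its +x side. Seated in the ring, the pins' 13 mm shoulders rest on the ring's face and the tips (and the spanner's origin) are 53 mm above the board; the bridge then clears the cell. Either way round fits the ring and the slot.
- spanner_large_pin1 (a point): Centre of the tip of the large spanner's pin on its -x side.
- spanner_small: Pin spanner with blue grip, 120 g, same pattern and heights as the large one but its legs are only 36 mm apart and its bridge is 51 mm long: too narrow for this ring. It hangs in the stand's other slot. Origin: on its axis, level with the pin tips.
- stand: Wooden spanner stand, 220 mm along x, 62 mm along y, 46 mm high, fixed. Two slots in a row along x, each 92 mm long, 20 mm wide, 38 mm deep, open above. A spanner hangs in a slot with its legs inside and its bridge on the stand's top, its origin then 11 mm above the board. Origin: centre of its underside, on the board.
- slot0 (a point): Middle of the stand's slot on its +x side, at the level of the stand's top (46 mm above the board).
- slot1 (a point): Middle of the stand's slot on its -x side, at the level of the stand's top.
- tray_floor (a point): Centre of the pink foam floor of the black tray for spent cells, 8 mm above the board; axes along the tray's sides. The tray is 140 mm along x, 106 mm along y and 24 mm high with 4 mm walls, fixed.
- ipa_bottle: White bottle with a red pointed cap, 44 mm wide, 134 mm high, at the back right. Origin: centre of its underside.
- solder_spool: Reel of white wire with red flange, 55 x 74 x 42 mm, at the back right. Origin: its underside.

How it is judged:
On the way, in this order (a step that is already met when the one before it is completed fails the run):
1. both pins of the large spanner sit in the ring's holes (at least about 6 mm deep) before the ring has been turned (((distance between spanner_large_pin0 and hole0 below 0.0055 m and distance between spanner_large_pin1 and hole1 below 0.0055 m) or (distance between spanner_large_pin0 and hole1 below 0.0055 m and distance between spanner_large_pin1 and hole0 below 0.0055 m)) and value of joint lock_ring below 0.35 rad), for 0.2 s.
2. the ring is turned to its stop with both pins still in the holes (((distance between spanner_large_pin0 and hole0 below 0.007 m and distance between spanner_large_pin1 and hole1 below 0.007 m) or (distance between spanner_large_pin0 and hole1 below 0.007 m and distance between spanner_large_pin1 and hole0 below 0.007 m)) and value of joint lock_ring above 0.95 rad), for 0.2 s.
3. the cell is lifted clear of the lock ring (z of cell in the frame of detector above 0.07 m), for 0.1 s.
At the end, for the whole second after the job is handed in: The lock ring stands fully open (above 0.95 rad); the cell stands upright (within 0.15 rad) and at rest on the pink floor of the tray; the large spanner hangs upright (within 0.12 rad) and at rest in a slot of the stand, its bridge down on the stand's top (value of joint lock_ring above 0.95 rad and x of cell in the frame of tray_floor between -0.055 and 0.055 m and y of cell in the frame of tray_floor between -0.042 and 0.042 m and z of cell in the frame of tray_floor between -0.004 and 0.006 m and angle between cell's own z axis and vertical below 0.15 rad and linear speed of each of cell, spanner_large below 0.02 m/s and x of spanner_large in the frame of stand between -0.1 and 0.1 m and y of spanner_large in the frame of stand between -0.008 and 0.008 m and z of spanner_large in the frame of stand between 0.005 and 0.016 m and angle between spanner_large's own z axis and vertical below 0.12 rad); the robot touches nothing.
It fails at once if the lock ring is driven round by anything other than both pins of the large spanner sitting in its holes (value of joint lock_ring between 0.3 and 0.95 rad and velocity of joint lock_ring above 0.3 rad/s and not ((distance between spanner_large_pin0 and hole0 below 0.009 m and distance between spanner_large_pin1 and hole1 below 0.009 m) or (distance between spanner_large_pin0 and hole1 below 0.009 m and distance between spanner_large_pin1 and hole0 below 0.009 m))).
It fails at once if the sensor cell is dropped (falls free of the fingers faster than 0.5 m/s) (linear speed of cell above 0.5 m/s and contact force between the fingers and cell below 0.1 N).
It fails at once if the large spanner is dropped (falls free of the fingers faster than 0.5 m/s) (linear speed of spanner_large above 0.5 m/s and contact force between the fingers and spanner_large below 0.1 N).
It fails at once if the small spanner is moved out of its place by more than 20 mm (distance of spanner_small from where it was at the start of the episode above 0.02 m).
It fails at once if the bottle or the reel behind the board is moved by more than 25 mm (distance of any of ipa_bottle, solder_spool from where it was at the start of the episode above 0.025 m).
It also fails if it takes over 64 s, if anything falls off the work surface, if the arm or the gripper's body presses on something with over 40 N, if the wrist force passes 120 N, or if a joint passes its speed limit or range.

ROBOT

A 6-joint arm with a two-finger parallel gripper is mounted at the origin on the work surface; the furniture and walls round the work are solid. World frame = base frame: x ahead of the robot, y to its left, z up, the work surface at z = 0. Lengths are in m, angles in rad, forces in N, time in s.
With the tool pointing down it reaches from about 0.375 to 0.9 m from the base axis. Payload 3.1 kg.
Tool frame: the origin (TCP) lies at the very end of the fingers, on their centre line; the grasp point (between the pads) lies 19 mm behind it; z points along the fingers, y is the direction in which the jaws open and shut (so a half turn about z gives the same grasp; the last joint's range is limited). The gripper opens to 87 mm and grips with 3 to 60 N. Pads are 19 mm wide; open, the fingers measure 117 mm over their backs; the gripper's body (75 mm by 190 mm) begins 51 mm behind the grasp point.
Start: joints at [1.073, 0.527, 1.433, -0, 1.181, -0.178], TCP at [0.196, 0.593, 0.223] pointing down, gripper open.
Joint ranges: [-3.08, 3.08], [-0.75, 2.2], [0.22, 2.44], [-1.43, 4.57], [0, 2.65], [-2.85, 2.85]. Speed limits (rad/s): [2.79, 2.79, 3.14, 3.14, 3.14, 3.14].

INTERFACE

Orientations are given as a unit quaternion [x, y, z, w].
In Python, from rig import robot gives the robot as it stands.
- The arm moves only by the tool arm_command, never from a script. Its argument "targets" is a list of rows, each a list of 5 numbers: the shift along the tool's x, y, z in cm, then the turn about the tool's z in rad, then the finger opening in cm, from 0 to 8.7. In form: [[dx, dy, dz, spin, hand], ...]. A call has 1 to 5 rows; each row is the pose to reach, as a shift and turn from the pose commanded when the call began, along the tool's axes at that moment; what a row does not reach only later rows make up. A row lasts 1/8 s, in which the tool goes at most 62.5 mm and 10.7 degrees, less where a joint would pass 70% of its speed; a pose out of reach is approached as far as the arm can. A call with a gripper value outside its range is refused whole. The fingers move at their own pace and stop on an object; "newtons" is the grip in N (left out, the last holds). Time passes only in rows, so rows that repeat a pose let the fingers close. It gives the time, the measured TCP pose, the force and the opening at its end, in the units of the state.
- robot.get_obs(): the state, without advancing time (a new reading comes with each control period).
- robot.camera(name): name is "scene" or "top" or "wrist"; returns (picture, depth): 384x512x3 uint8, red, green, blue; 384x512 float32, m along the optical axis (not along the pixel's ray), 0 where there is no reading.
- robot.camera_model(name): a dict with "mtx" (3x3 intrinsics, pixels), "extrinsics" (4x4, takes a point from world to camera coordinates). Camera axes: x right, y up, looking along -z (the intrinsics and any distortion apply to the point x, -y, -z); pixel columns grow to the right and rows downward; lengths in m; the calibration is good to about 2 mm. A picture is of the moment at which its call begins: read the wrist's pose just before it. camera_model takes no time and is no camera call; for the wrist camera it gives the pose at the moment of the call.
- robot.hand_in(): hands the job in, once; it reports no verdict.
The state is a dict: "time": time; "q": joint angles; "joint_velocities": joint speeds; "joint_torque": joint torques, N m; "position": TCP position; "tool_rot": TCP orientation; "ft_force": force on the tool from outside, world axes, zero at the start; "moment": the same for the moment, N m; "grip_width": finger opening in m.
Only numpy, scipy, OpenCV 4.12 (cv2) and the standard library are available. Lean on these libraries where they do the work, as an engineer would, in place of code of your own. Each camera call takes 0.05 s, during which the arm holds its last target.

## Working session

There is one attempt and no reset: what is moved stays moved. The work goes in short steps, Python scripts to look and compute and a tool call to move; the robot and the scene stay as the last step left them, time stands still between calls to the robot, and variables do not carry over. Pictures are saved under pics/ and viewed, and the job is handed in when it is done.

Besides the shell and the picture viewer there is one more tool, called after "Emit:" as name([rows], argument=value, ...), one row to a line, values as JSON. arm_command: Moves the arm, as the interface text tells. Its arguments: {"type":"object","properties":{"targets":{"type":"array","items":{"type":"array","items":{"type":"number"}}},"newtons":{"type":"number"}},"required":["targets"]}

```bash
mkdir -p pics; ls
cat > h.py <<'E'
import numpy as np, cv2
from rig import robot
from scipy.spatial.transform import Rotation as R
def shot(name,fn=None):
    m=robot.camera_model(name); p,d=robot.camera(name)
    if fn: cv2.imwrite('pics/'+fn,p[:,:,::-1])
    return p,d,m
def world(d,m):
    K=np.array(m['mtx']);E=np.array(m['extrinsics'])
    v,u=np.mgrid[0:d.shape[0],0:d.shape[1]]
    x=(u-K[0,2])/K[0,0]*d; y=(v-K[1,2])/K[1,1]*d
    P=np.stack([x,-y,-d,np.ones_like(d)],-1)
    return (P@np.linalg.inv(E).T)[...,:3]
def proj(m,P):
    K=np.array(m['mtx']);E=np.array(m['extrinsics'])
    c=(E@np.append(P,1))[:3]
    return K[0,0]*c[0]/-c[2]+K[0,2], K[1,1]*-c[1]/-c[2]+K[1,2]
E
python3 - <<'E'
from h import *
o=robot.get_obs()
for k in o: print(k,np.round(o[k],4))
for n in ['scene','top','wrist']:
    p,d,m=shot(n,n+'0.png'); print(n,{k:(np.round(v,3).tolist() if not isinstance(v,str) else v) for k,v in m.items()})
    np.savez('pics/%s0.npz'%n,p=p,d=d,W=world(d,m))
E
```

```text
pics
time 0.0
q [ 1.0725  0.5285  1.4339 -0.      1.1814 -0.1785]
joint_velocities [-0.0035  0.0005  0.0002 -0.0008 -0.0002  0.0001]
joint_torque [-6.00000e-04 -4.40046e+01 -1.76592e+01  6.33000e-02  5.80000e-02
 -1.00000e-04]
position [0.1961 0.5927 0.2216]
tool_rot [ 1.592e-01  9.872e-01 -1.000e-03 -3.000e-04]
ft_force [-0.1207  0.5396  0.267 ]
moment [-0.014   0.0057 -0.0159]
grip_width 0.0869
scene {'mtx': [[474.399, 0.0, 268.967], [0.0, 474.399, 191.398], [0.0, 0.0, 1.0]], 'extrinsics': [[0.787, -0.617, 0.001, -0.496], [0.438, 0.56, 0.703, -0.29], [-0.434, -0.553, 0.711, -1.015], [0.0, 0.0, 0.0, 1.0]]}
top {'mtx': [[392.783, 0.0, 259.793], [0.0, 392.783, 192.262], [0.0, 0.0, 1.0]], 'extrinsics': [[-0.0, -1.0, -0.011, -0.05], [0.982, -0.002, 0.19, -0.579], [-0.19, -0.01, 0.982, -1.03], [0.0, 0.0, 0.0, 1.0]]}
wrist {'mtx': [[291.102, 0.0, 253.028], [0.0, 291.102, 194.347], [0.0, 0.0, 1.0]], 'extrinsics': [[0.315, 0.949, -0.003, -0.622], [-0.914, 0.303, -0.269, 0.032], [-0.255, 0.087, 0.963, -0.391], [0.0, 0.0, 0.0, 1.0]]}
```

View pics/scene0.png

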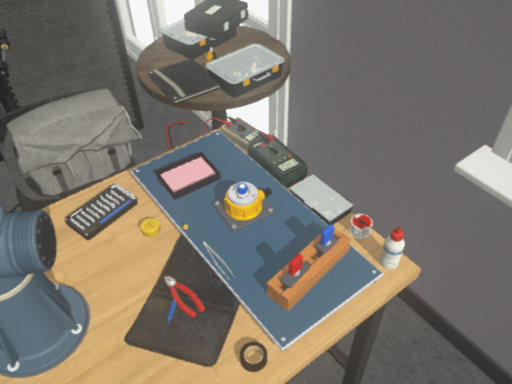

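View pics/top0.png

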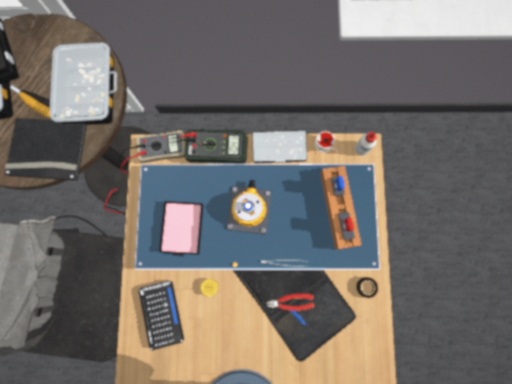

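View pics/wrist0.png

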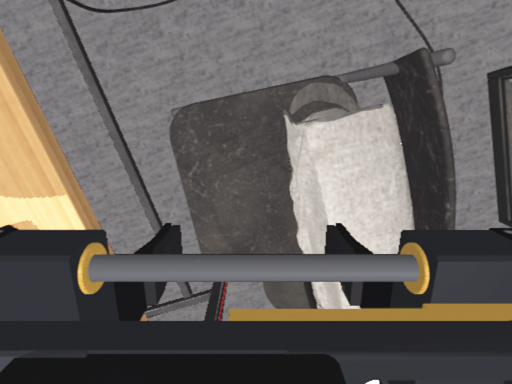

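The top view shows the detector at about (248,207), the tray at (181,228), the red grip at (346,223) and the blue grip at (339,185). I'll measure these from the depth images.

Run:
```python
from h import *
for n in ['top','scene']:
    z=np.load('pics/%s0.npz'%n);p=z['p'];W=z['W']
    hsv=cv2.cvtColor(p,cv2.COLOR_RGB2HSV).astype(int);H,S,V=hsv[...,0],hsv[...,1],hsv[...,2]
    x,y,zz=W[...,0],W[...,1],W[...,2]
    onb=(x>0.35)&(x<0.95)&(y>-0.5)&(y<0.5)&(zz>0.0)&(zz<0.25)
    def rep(nm,mk,maxd=None):
        P=W[mk&onb]
        if len(P)<4: print(n,nm,len(P));return
        med=np.median(P,0); 
        c,(w,h),a=cv2.minAreaRect(P[:,:2].astype(np.float32))
        print(n,nm,len(P),'med',med.round(4),'z5/95',np.percentile(P[:,2],[5,95]).round(3),'rect',np.round(c,4),round(w,3),round(h,3),round(a,1))
    red=((H<8)|(H>172))&(S>150)&(V>90)
    st=(y<-0.1)&(x<0.78)
    rep('redgrip',red&st&(zz>0.08))
    rep('bluegrip',(H>100)&(H<125)&(S>150)&(V>120)&st&(zz>0.08))
    rep('bluecell',(H>100)&(H<125)&(S>120)&(V>120)&(y>-0.1)&(y<0.2)&(zz>0.09))
    rep('yellow',(H>17)&(H<32)&(S>150)&(zz>0.05)&(y>-0.15)&(y<0.15)&(x>.5))
    rep('pink',((H<10)|(H>165))&(S>40)&(S<150)&(V>170)&(y>0.08)&(zz>0.02)&(zz<0.06))
    rep('standtop',(H>5)&(H<20)&(S>100)&(zz>0.072)&(zz<0.086)&(y<-0.12))
    rep('ring',(zz>0.089)&(zz<0.099)&(abs(y-0)<0.12)&(x>0.5)&(x<.75))
p=np.load('pics/top0.npz')['p'][155:280,130:380]
cv2.imwrite('pics/topc.png',cv2.resize(p[:,:,::-1],None,fx=3.2,fy=3.2,interpolation=cv2.INTER_CUBIC))
```

```text
top redgrip 138 med [ 0.4925 -0.282   0.1302] z5/95 [0.109 0.137] rect [ 0.5975 -0.3158] 0.03 0.273 72.9
top bluegrip 61 med [ 0.5878 -0.2563  0.1338] z5/95 [0.124 0.137] rect [ 0.5885 -0.2572] 0.03 0.011 6.1
top bluecell 2
top yellow 119 med [ 0.5288 -0.0291  0.0753] z5/95 [0.052 0.084] rect [ 0.5468 -0.0188] 0.086 0.091 89.9
top pink 1635 med [0.4849 0.1697 0.0396] z5/95 [0.036 0.043] rect [0.5752 0.1814] 0.33 0.173 19.9
top standtop 1138 med [ 0.5345 -0.2613  0.0778] z5/95 [0.074 0.081] rect [ 0.5368 -0.2677] 0.218 0.063 9.3
top ring 412 med [ 0.5321 -0.0192  0.094 ] z5/95 [0.09  0.097] rect [ 0.5339 -0.018 ] 0.068 0.072 0.1
scene redgrip 285 med [ 0.4893 -0.2836  0.1158] z5/95 [0.102 0.135] rect [ 0.6013 -0.3035] 0.043 0.277 73.1
scene bluegrip 128 med [ 0.5848 -0.2627  0.1274] z5/95 [0.103 0.135] rect [ 0.5881 -0.2595] 0.032 0.012 8.1
scene bluecell 48 med [ 0.5257 -0.0262  0.1099] z5/95 [0.101 0.115] rect [ 0.5271 -0.0241] 0.012 0.02 52.0
scene yellow 295 med [ 0.5305 -0.0545  0.0693] z5/95 [0.052 0.083] rect [ 0.5359 -0.0338] 0.068 0.096 68.8
scene pink 956 med [0.4841 0.1747 0.0394] z5/95 [0.036 0.043] rect [0.5835 0.2364] 0.333 0.207 1.0
scene standtop 1289 med [ 0.5298 -0.2791  0.077 ] z5/95 [0.073 0.08 ] rect [ 0.5347 -0.2674] 0.221 0.062 9.2
scene ring 353 med [ 0.5257 -0.0264  0.0933] z5/95 [0.09  0.096] rect [ 0.5329 -0.0174] 0.065 0.072 0.8
```

View pics/topc.png

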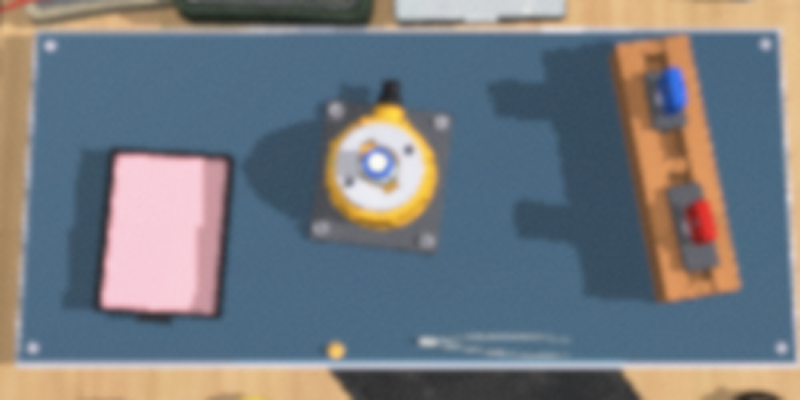

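```bash
cat >> h.py <<'E'
def rows(targets):
    """targets: list of (x,y,z,yawdeg or None) world; prints final shift from present"""
    o=robot.get_obs(); Rt=R.from_quat(o['tool_rot']).as_matrix(); p=np.array(o['position'])
    yaw=np.degrees(np.arctan2(Rt[1,0],Rt[0,0]))
    print('t',round(o['time'],2),'pos',p.round(4),'yaw',round(yaw,2),'tilt z',Rt[:,2].round(4),'w',round(o['grip_width'],4),'F',np.round(o['ft_force'],1),'q6',round(o['q'][5],2))
    for t in targets:
        d=Rt.T@(np.array(t[:3])-p)*100
        s=0 if t[3] is None else -np.radians((t[3]-yaw+180)%360-180)
        print('  shift',d.round(2),'spin',round(s,3),'dist',round(np.linalg.norm(d),1))
E
python3 - <<'E'
from h import *
m=robot.camera_model('wrist');E=np.array(m['extrinsics']);o=robot.get_obs()
C=-E[:3,:3].T@E[:3,3]; Rt=R.from_quat(o['tool_rot']).as_matrix()
print('cam in tool',Rt.T@(C-o['position']),'view dir in tool',Rt.T@(-E[2,:3]),'img up',Rt.T@E[1,:3],'right',Rt.T@E[0,:3])
rows([(0.42,0.35,0.26,None),(0.50,0.06,0.26,None),(0.5,0.0,0.26,None)])
E
```

```text
cam in tool [ 0.07381887 -0.00113827 -0.16146286] view dir in tool [-2.69642612e-01 -9.59704765e-04  9.62959989e-01] img up [9.62959779e-01 9.27231922e-04 2.69643478e-01] right [-1.15166537e-03  9.99999110e-01  6.74135850e-04]
t 0.15 pos [0.1962 0.5928 0.2218] yaw 161.68 tilt z [-8.0e-04 -1.5e-03 -1.0e+00] w 0.087 F [-0.3 -0.1  0.1] q6 -0.18
  shift [-28.88 -16.02  -3.8 ] spin 0 dist 33.2
  shift [-45.59 -41.03  -3.76] spin 0 dist 61.5
  shift [-47.48 -46.73  -3.76] spin 0 dist 66.7
```

Emit:
arm_command([
  [-5,-2.5,-1,0,8.7],
  [-10.5,-5.5,-2,0,8.7],
  [-16,-9,-3,-0.1,8.7],
  [-21.5,-11.8,-3.8,-0.2,8.7],
  [-27,-14.5,-3.8,-0.32,8.7],
])

```text
time: 0.78
position: [0.4065, 0.3715, 0.2612]
tool_rot: [-0.002, 1.0, 0.0, 0.001]
ft_force: [0.3, 0.7, -0.4]
grip_width: 0.0869
```

```bash
python3 -c "
from h import *
rows([(0.48,0.2,0.26,180),(0.575,-0.018,0.26,180)])"
```

```text
t 0.78 pos [0.4065 0.3715 0.2612] yaw -179.75 tilt z [ 1.3e-03  9.0e-04 -1.0e+00] w 0.0869 F [ 0.3  0.7 -0.4] q6 -1.04
  shift [ -7.28 -17.18   0.11] spin 0.004 dist 18.7
  shift [-16.68 -39.02   0.11] spin 0.004 dist 42.4
```

Emit:
arm_command([
  [-2.4,-5.6,0,0,8.7],
  [-4.8,-11.2,0,0,8.7],
  [-7.2,-16.8,0,0,8.7],
  [-9.6,-22.4,0,0,8.7],
  [-12,-28,0,0,8.7],
])

```text
time: 1.4
position: [0.5256, 0.0909, 0.2604]
tool_rot: [-0.0, 1.0, 0.0, -0.0]
ft_force: [0.3, -0.2, 0.3]
grip_width: 0.0869
```

Emit:
arm_command([
  [-2.4,-5.6,0,0,8.7],
  [-4.7,-11.0,0,0,8.7],
  [-4.7,-11.0,0,0,8.7],
  [-4.7,-11.0,0,0,8.7],
])

```text
time: 1.9
position: [0.5714, -0.0169, 0.26]
tool_rot: [0.0, 1.0, 0.001, -0.001]
ft_force: [-0.5, -0.4, 0.2]
grip_width: 0.0872
```

```bash
python3 -c "
from h import *
rows([])
p,d,m=shot('wrist','w1.png');np.savez('pics/w1.npz',p=p,d=d,W=world(d,m),K=m['mtx'],E=m['extrinsics'])
print(robot.get_obs()['joint_velocities'])"
```

```text
t 1.9 pos [ 0.5714 -0.0169  0.26  ] yaw 179.97 tilt z [-0.0019  0.0011 -1.    ] w 0.0872 F [-0.5 -0.4  0.2] q6 -1.8
[ 0.01973307 -0.00958452  0.00491534 -0.0044159  -0.00237987 -0.00118156]
```

View pics/w1.png

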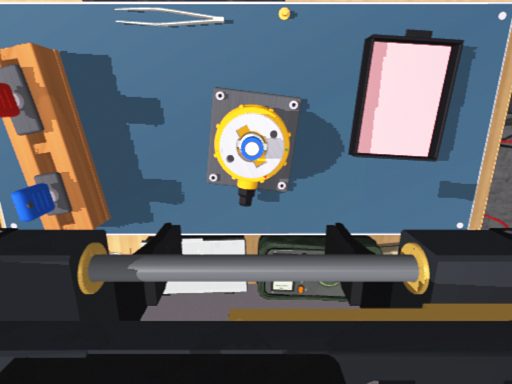

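The wrist view shows the detector ring around (252,146), with holes near (230,158) and (274,133), and the tray around (405,97). I'll zoom in and measure.

Run:
```python
from h import *
z=np.load('pics/w1.npz');p=z['p'];W=z['W'];m={'mtx':z['K'],'extrinsics':z['E']}
cv2.imwrite('pics/w1c.png',cv2.resize(p[90:210,200:305,::-1],None,fx=5,fy=5,interpolation=cv2.INTER_CUBIC))
x,y,zz=W[...,0],W[...,1],W[...,2]
near=(np.hypot(x-.533,y+.018)<.06)
mk=near&(zz>.088)&(zz<.1)
P=W[mk];print('ring z',np.median(P[:,2]),cv2.minEnclosingCircle(P[:,:2].astype(np.float32)), cv2.minAreaRect(P[:,:2].astype(np.float32)))
hsv=cv2.cvtColor(p,cv2.COLOR_RGB2HSV).astype(int);H,S,V=hsv[...,0],hsv[...,1],hsv[...,2]
b=near&(zz>.108)&(zz<.125);P=W[b];print('grip',len(P),np.median(P,0),cv2.minEnclosingCircle(P[:,:2].astype(np.float32)))
pk=((H<12)|(H>165))&(S>25)&(S<150)&(V>150)&(y>.08)&(zz>.03)&(zz<.05)&(x<.7)
n,l,s,c=cv2.connectedComponentsWithStats(pk.astype(np.uint8));i=1+np.argmax(s[1:,4]);P=W[l==i];print('pink',len(P),np.median(P,0),cv2.minAreaRect(P[:,:2].astype(np.float32)))
# dark hole: ray to plane z=.094
g=cv2.cvtColor(p,cv2.COLOR_RGB2GRAY).astype(float)
K=z['K'];E=z['E'];Ci=-E[:3,:3].T@E[:3,3]
def ray(u,v,h):
    r=E[:3,:3].T@np.array([(u-K[0,2])/K[0,0],-(v-K[1,2])/K[1,1],-1]);return Ci+r*(h-Ci[2])/r[2]
hs=[]
for u0,v0 in [(230,158),(274,133)]:
    w=slice(v0-6,v0+7),slice(u0-6,u0+7)
    wt=np.clip(120-g[w],0,None);vv,uu=np.mgrid[w];u=(wt*uu).sum()/wt.sum();v=(wt*vv).sum()/wt.sum()
    q=ray(u,v,.094);hs.append(q);print('hole px',u,v,q)
hs=np.array(hs);c=hs.mean(0);dd=hs[1]-hs[0];print('centre',c,'dist',np.hypot(*dd[:2]),'ang',np.degrees(np.arctan2(dd[1],dd[0])))
P=W[(zz>.07)&(zz<.086)&(y<-.15)&(y>-.4)&(x>.35)&(x<.7)];print('stand',len(P),cv2.minAreaRect(P[:,:2].astype(np.float32)))
```

```text
ring z 0.09333717168590788 ((0.5333614945411682, -0.019099518656730652), 0.03672751784324646) ((0.5327334403991699, -0.01929089054465294), (0.07145977020263672, 0.07268418371677399), 0.6707778573036194)
grip 419 [ 0.53257316 -0.01908057  0.11344294] ((0.5332785844802856, -0.019238080829381943), 0.0125257708132267)
pink 8106 [0.47811855 0.16925783 0.03927622] ((0.48342210054397583, 0.16908912360668182), (0.09333650767803192, 0.13245980441570282), 86.62957000732422)
hole px 230.13143872113676 157.9360568383659 [ 0.54585469 -0.04385837  0.094     ]
hole px 273.342641509434 133.7667924528302 [0.51917631 0.00446349 0.094     ]
centre [ 0.5325155  -0.01969744  0.094     ] dist 0.05519726678980652 ang 118.90298365043539
stand 6698 ((0.5359331369400024, -0.2681589126586914), (0.21925349533557892, 0.06382309645414352), 9.175599098205566)
```

View pics/w1c.png

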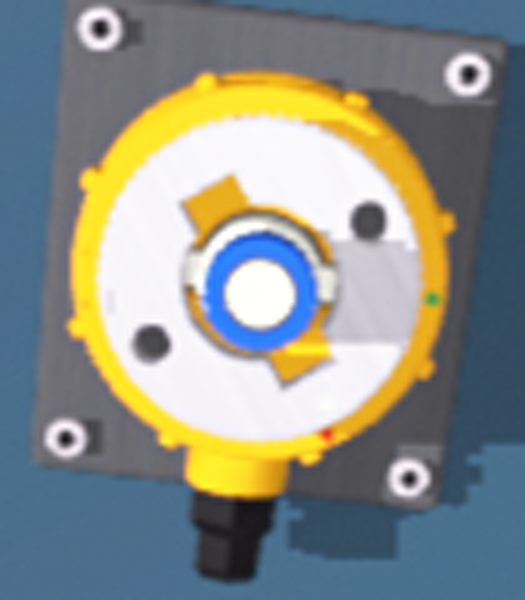

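```bash
python3 -c "
from h import *
rows([(0.53,-0.273,0.26,189.2)])"
```

```text
t 1.95 pos [ 0.5712 -0.0162  0.2601] yaw -179.96 tilt z [-1.7e-03  9.0e-04 -1.0e+00] w 0.0872 F [-0.1  0.3  0.5] q6 -1.8
  shift [ 4.140e+00 -2.568e+01 -1.000e-02] spin -0.16 dist 26.0
```

Emit:
arm_command([
  [0.8,-5.2,0,-0.05,8.7],
  [1.6,-10.4,0,-0.1,8.7],
  [2.4,-15.6,0,-0.16,8.7],
  [3.2,-20.8,0,-0.16,8.7],
  [4.1,-25.6,0,-0.16,8.7],
])

```text
time: 2.58
position: [0.5312, -0.2726, 0.2607]
tool_rot: [-0.081, 0.997, 0.0, 0.0]
ft_force: [0.1, -0.2, 0.5]
grip_width: 0.087
```

Emit:
arm_command([
  [0,0,0,0,8.7],
  [0,0,0,0,8.7],
])

```text
time: 2.82
position: [0.5312, -0.2712, 0.2604]
tool_rot: [-0.081, 0.997, 0.001, -0.0]
ft_force: [0.7, -0.0, 0.1]
grip_width: 0.087
```

Run:
```python
from h import *
rows([])
p,d,m=shot('wrist','w2.png');W=world(d,m);np.savez('pics/w2.npz',p=p,d=d,W=W,K=m['mtx'],E=m['extrinsics'])
x,y,zz=W[...,0],W[...,1],W[...,2]
hsv=cv2.cvtColor(p,cv2.COLOR_RGB2HSV).astype(int);H,S,V=hsv[...,0],hsv[...,1],hsv[...,2]
reg=(y<-.15)&(y>-.4)&(x>.35)&(x<.7)
P=W[(zz>.07)&(zz<.082)&reg&(H<22)&(S>90)];print('stand',len(P),np.median(P[:,2]),cv2.minAreaRect(P[:,:2].astype(np.float32)))
for nm,c in [('red',((H<8)|(H>172))&(S>130)),('blue',(H>100)&(H<125)&(S>150))]:
    P=W[c&reg&(zz>.131)&(zz<.141)];print(nm,len(P),np.median(P[:,2]),cv2.minAreaRect(P[:,:2].astype(np.float32)))
gr=reg&(zz>.083)&(zz<.091)&(S<90)
n,l,s,c=cv2.connectedComponentsWithStats(gr.astype(np.uint8))
for i in range(1,n):
    if s[i,4]>60:
        P=W[l==i];print('bridge',s[i],np.median(P[:,2]),cv2.minAreaRect(P[:,:2].astype(np.float32)))
```

```text
t 2.83 pos [ 0.5312 -0.2712  0.2604] yaw -170.74 tilt z [-6.0e-04  1.4e-03 -1.0e+00] w 0.087 F [ 0.7 -0.   0.1] q6 -2.39
stand 5223 0.07720837348479986 ((0.5311583280563354, -0.26973757147789), (0.2077847719192505, 0.06149984523653984), 9.27118968963623)
red 432 0.13378711877489705 ((0.483635812997818, -0.2782391309738159), (0.03232530131936073, 0.013574615120887756), 12.669462203979492)
blue 290 0.13382281004045188 ((0.5885819792747498, -0.25976061820983887), (0.02895243838429451, 0.012936845421791077), 9.033111572265625)
bridge [ 241  104   27   64 1063] 0.0861394094381372 ((0.48321735858917236, -0.27868953347206116), (0.07072574645280838, 0.0288524366915226), 11.01551628112793)
bridge [244 206  24  39 488] 0.086087962274498 ((0.5899790525436401, -0.2598109841346741), (0.04960373789072037, 0.028165750205516815), 8.686849594116211)
```

View pics/w2.png

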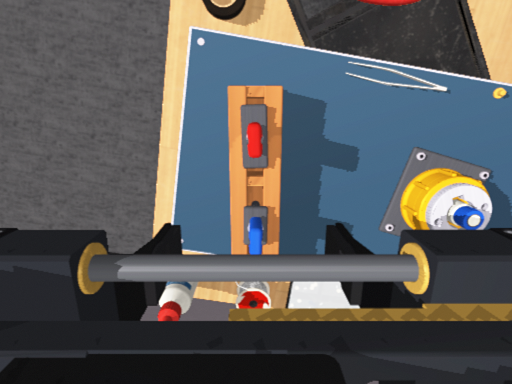

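The large spanner is at (0.4834, -0.2785) with a yaw of about 11.5°, and its bridge and grip heights match the given sizes. Next I'll descend to grasp it.

```bash
python3 -c "
from h import *
rows([(0.4834,-0.2785,0.26,191.5),(0.4834,-0.2785,0.096,191.5)])"
```

```text
t 2.88 pos [ 0.5313 -0.2709  0.2604] yaw -170.7 tilt z [-6.0e-04  1.2e-03 -1.0e+00] w 0.0867 F [-0.8  1.1  0.1] q6 -2.39
  shift [4.85 0.03 0.05] spin -0.038 dist 4.9
  shift [ 4.85  0.   16.45] spin -0.038 dist 17.1
```

Emit:
arm_command([
  [4.85,0,0,-0.038,8],
  [4.85,0,5,-0.038,5],
  [4.85,0,10,-0.038,4.5],
  [4.85,0,12,-0.038,4.5],
  [4.85,0,12,-0.038,4.5],
])

```text
time: 3.5
position: [0.4828, -0.2782, 0.1391]
tool_rot: [-0.1, 0.995, 0.002, -0.001]
ft_force: [0.0, -0.7, 0.1]
grip_width: 0.0489
```

```bash
python3 -c "
from h import *
rows([(0.4834,-0.2785,0.096,191.5)])
shot('wrist','w3.png');rows([])"
```

```text
t 3.5 pos [ 0.4828 -0.2782  0.1391] yaw -168.5 tilt z [-0.0033  0.0032 -1.    ] w 0.0489 F [ 0.  -0.7  0.1] q6 -2.5
  shift [-0.06 -0.06  4.31] spin 0.0 dist 4.3
t 3.55 pos [ 0.4837 -0.2793  0.1404] yaw -168.52 tilt z [-8.e-04  1.e-03 -1.e+00] w 0.0478 F [-0.3 -0.9 -0. ] q6 -2.5
```

View pics/w3.png

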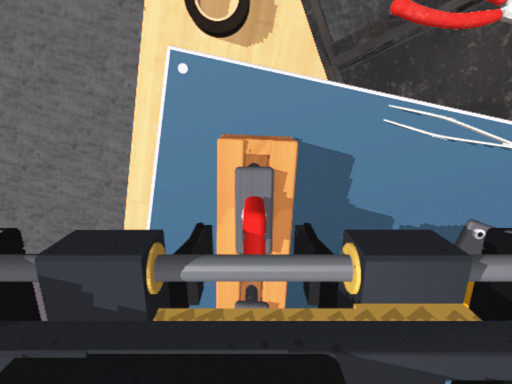

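The red grip sits between the fingers at about (254,220) and is centred. I'll descend and close.

Emit:
arm_command([
  [0,0,2.4,0,4],
  [0,0,4.4,0,4],
  [0,0,4.4,0,4],
  [0,0,4.4,0,1],
  [0,0,4.4,0,0.5],
], newtons=40)

```text
time: 4.18
position: [0.4842, -0.2814, 0.0979]
tool_rot: [-0.099, 0.995, -0.001, 0.001]
ft_force: [-0.5, 0.5, 0.9]
grip_width: 0.0275
```

Emit:
arm_command([
  [0,0,0,0,0.5],
  [0,0,0,0,0.5],
])

```text
time: 4.42
position: [0.4832, -0.2797, 0.0971]
tool_rot: [-0.098, 0.995, 0.001, -0.0]
ft_force: [1.1, 4.7, 4.9]
grip_width: 0.0136
```

```bash
python3 -c "
from h import *
rows([])"
```

```text
t 4.42 pos [ 0.4832 -0.2797  0.0971] yaw -168.71 tilt z [-3.0e-04  2.2e-03 -1.0e+00] w 0.0136 F [1.1 4.7 4.9] q6 -2.49
```

Emit:
arm_command([
  [0,0,-1,0,0.5],
  [0,0,-3,0,0.5],
  [0,0,-7,0,0.5],
  [0,0,-12,0,0.5],
  [0,0,-12,0,0.5],
])

```text
time: 5.05
position: [0.4859, -0.2838, 0.2212]
tool_rot: [-0.099, 0.995, -0.005, 0.004]
ft_force: [-0.2, -0.7, -2.3]
grip_width: 0.014
```

```bash
python3 -c "
from h import *
rows([(0.5325,-0.0195,0.217,118.9)])
p,d,m=shot('wrist','w4.png');np.savez('pics/w4.npz',p=p,d=d,W=world(d,m),K=m['mtx'],E=m['extrinsics'])
p,d,m=shot('scene','s4.png');np.savez('pics/s4.npz',p=p,d=d,W=world(d,m),K=m['mtx'],E=m['extrinsics'])
rows([(0.5325,-0.0195,0.217,118.9)])"
```

```text
t 5.05 pos [ 0.4859 -0.2838  0.2212] yaw -168.62 tilt z [ 0.0082 -0.0086 -0.9999] w 0.014 F [-0.2 -0.7 -2.3] q6 -2.5
  shift [-9.78 25.    0.23] spin 1.265 dist 26.8
t 5.15 pos [ 0.4833 -0.2813  0.217 ] yaw -168.64 tilt z [ 6.0e-04 -1.4e-03 -1.0e+00] w 0.014 F [ 0.4 -0.1 -1. ] q6 -2.5
  shift [-9.99 24.7  -0.04] spin 1.265 dist 26.6
```

View pics/w4.png

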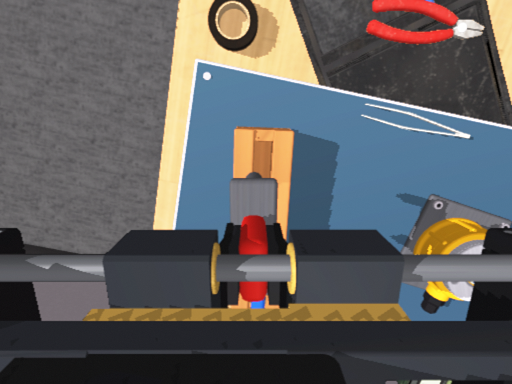

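View pics/s4.png

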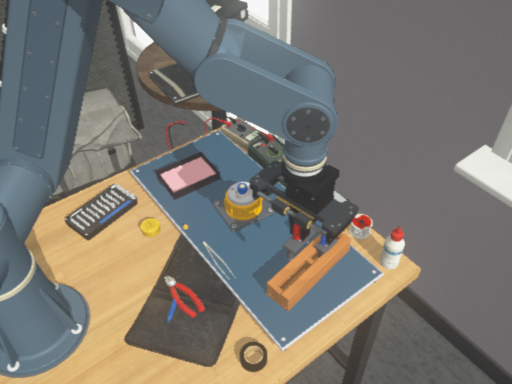

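Run:
```python
from h import *
o=robot.get_obs();Rt=R.from_quat(o['tool_rot']).as_matrix();p0=np.array(o['position'])
for f in ['w4','s4']:
    z=np.load('pics/%s.npz'%f);T=(z['W']-p0)@Rt
    hsv=cv2.cvtColor(z['p'],cv2.COLOR_RGB2HSV).astype(int);S=hsv[...,1];H=hsv[...,0]
    mk=(abs(T[...,0])<.06)&(abs(T[...,1])<.03)&(T[...,2]>.003)&(T[...,2]<.022)
    P=T[mk&(S<100)];print(f,'bridge',len(P))
    if len(P)<20: continue
    print(np.median(P[:,2]),P.min(0).round(4),P.max(0).round(4))
    xs=np.arange(.012,.04,.004)
    for a in xs:
        q=P[(P[:,0]>a)&(P[:,0]<a+.004)]
        if len(q)>5: print(round(a,3),'y',q[:,1].min().round(4),q[:,1].max().round(4),'mid',((q[:,1].min()+q[:,1].max())/2).round(4),'z',np.median(q[:,2]).round(4))
    r=T[((H<8)|(H>172))&(S>130)&(abs(T[...,0])<.04)&(abs(T[...,1])<.02)&(T[...,2]<.003)&(T[...,2]>-.05)]
    print('red',len(r),r.min(0).round(4),r.max(0).round(4))
```

```text
w4 bridge 1949
0.006780986033059159 [ 0.0044 -0.0188  0.0047] [0.0336 0.0103 0.0219]
0.012 y -0.0188 0.0102 mid -0.0043 z 0.0066
0.016 y -0.0188 0.0102 mid -0.0043 z 0.0066
0.02 y -0.0187 0.01 mid -0.0043 z 0.0066
0.024 y -0.0186 0.01 mid -0.0043 z 0.0068
0.028 y -0.0185 0.0098 mid -0.0043 z 0.0069
0.032 y -0.0178 0.0098 mid -0.004 z 0.0087
red 1498 [-0.0183 -0.0118 -0.0459] [ 0.0152  0.0035 -0.0036]
s4 bridge 280
0.00943398816441688 [-0.0344 -0.0147  0.0059] [0.0363 0.0153 0.022 ]
0.012 y -0.0144 0.0148 mid 0.0002 z 0.0093
0.016 y -0.0142 0.0144 mid 0.0001 z 0.009
0.02 y -0.0138 0.0118 mid -0.001 z 0.0086
0.024 y -0.0143 0.0133 mid -0.0005 z 0.0089
0.028 y -0.0141 0.0138 mid -0.0002 z 0.0093
0.032 y -0.0133 0.0153 mid 0.001 z 0.0111
red 95 [ 0.0084 -0.0072 -0.0398] [ 0.0181  0.0053 -0.0021]
```

```bash
cat > grip.py <<'E'
from h import *
def meas(fn):
    o=robot.get_obs();Rt=R.from_quat(o['tool_rot']).as_matrix();p0=np.array(o['position'])
    p,d,m=shot('wrist',fn);T=(world(d,m)-p0)@Rt
    hsv=cv2.cvtColor(p,cv2.COLOR_RGB2HSV).astype(int);S=hsv[...,1];H=hsv[...,0]
    mk=(abs(T[...,0])<.06)&(abs(T[...,1])<.03)&(T[...,2]>.003)&(T[...,2]<.016)
    P=T[mk&(S<100)];print('bridge',len(P),np.median(P[:,2]),P.min(0).round(4),P.max(0).round(4))
    A=[]
    for a in np.arange(.012,.03,.002):
        q=P[(P[:,0]>a)&(P[:,0]<a+.002)]
        if len(q)>5: A.append((a+.001,(q[:,1].min()+q[:,1].max())/2,np.median(q[:,2]),q[:,1].min(),q[:,1].max()))
    A=np.array(A);print(A.round(4));print('ymid slope',np.polyfit(A[:,0],A[:,1],1),'z slope',np.polyfit(P[:,0],P[:,2],1))
    r=T[((H<8)|(H>172))&(S>130)&(abs(T[...,0])<.04)&(abs(T[...,1])<.02)&(T[...,2]<.003)&(T[...,2]>-.05)]
    t=r[r[:,2]<r[:,2].min()+.005]
    print('red',len(r),r.min(0).round(4),r.max(0).round(4),'top',t.min(0).round(4),t.max(0).round(4))
E
python3 -c "
from grip import *
meas('w5.png')
rows([(0.5325,-0.0195,0.217,118.9)])"
```

```text
bridge 1941 0.010884480574570752 [ 0.0063 -0.0157  0.0087] [0.0358 0.0135 0.016 ]
[[ 0.013  -0.0009  0.0109 -0.0151  0.0133]
 [ 0.015  -0.0009  0.0109 -0.0151  0.0133]
 [ 0.017  -0.0012  0.0108 -0.0157  0.0132]
 [ 0.019  -0.0012  0.0108 -0.0156  0.0132]
 [ 0.021  -0.0013  0.0108 -0.0157  0.0131]
 [ 0.023  -0.0012  0.0107 -0.0156  0.0132]
 [ 0.025  -0.0012  0.0107 -0.0155  0.013 ]
 [ 0.027  -0.0012  0.0108 -0.0154  0.0131]
 [ 0.029  -0.0012  0.0107 -0.0154  0.013 ]]
ymid slope [-0.01779505 -0.00077446] z slope [0.03391796 0.01022518]
red 1494 [-0.0158 -0.0088 -0.0417] [0.0173 0.0064 0.0004] top [-0.0148 -0.0078 -0.0417] [ 0.0163  0.0043 -0.0367]
t 5.2 pos [ 0.4826 -0.2807  0.2158] yaw -168.64 tilt z [-1.4e-03  6.0e-04 -1.0e+00] w 0.0136 F [ 0.   0.  -2.2] q6 -2.5
  shift [-10.03  24.63  -0.11] spin 1.265 dist 26.6
```

Emit:
arm_command([
  [-1.7,4.1,0,0.18,0.5],
  [-3.4,8.2,0,0.36,0.5],
  [-5.1,12.4,0,0.54,0.5],
  [-6.8,16.5,0,0.72,0.5],
  [-8.5,20.6,0,0.9,0.5],
])

```text
time: 5.82
position: [0.5251, -0.0607, 0.2145]
tool_rot: [0.347, 0.938, -0.0, -0.002]
ft_force: [0.5, -0.9, -0.6]
grip_width: 0.0134
```

```bash
python3 -c "
from h import *
rows([(0.5328,-0.019,0.165,118.9)])"
```

```text
t 5.83 pos [ 0.5251 -0.0607  0.2145] yaw 139.44 tilt z [-0.0039  0.001  -1.    ] w 0.0134 F [ 0.5 -0.9 -0.6] q6 -1.19
  shift [2.11 3.67 4.95] spin 0.359 dist 6.5
```

Emit:
arm_command([
  [1.1,1.9,1.5,0.18,0.5],
  [2.1,3.7,3,0.36,0.5],
  [2.1,3.7,4.5,0.36,0.5],
  [2.1,3.7,4.5,0.36,0.5],
  [2.1,3.7,4.5,0.36,0.5],
])

```text
time: 6.45
position: [0.534, -0.0213, 0.1713]
tool_rot: [0.506, 0.862, -0.0, -0.0]
ft_force: [0.6, 0.0, -1.3]
grip_width: 0.0138
```

Run:
```python
from grip import *
rows([(0.5328,-0.019,0.165,118.9)])
meas('w6.png')
rows([(0.5328,-0.019,0.165,118.9)])
p=cv2.imread('pics/w6.png')[100:250,150:360];cv2.imwrite('pics/w6c.png',cv2.resize(p,None,fx=3.7,fy=3.7,interpolation=cv2.INTER_CUBIC))
```

```text
t 6.45 pos [ 0.534  -0.0213  0.1713] yaw 119.17 tilt z [-4.e-04 -2.e-04 -1.e+00] w 0.0138 F [ 0.6  0.  -1.3] q6 -0.76
  shift [0.26 0.01 0.63] spin 0.005 dist 0.7
bridge 1987 0.010804565868559808 [ 0.0048 -0.0157  0.0085] [0.0344 0.0143 0.016 ]
[[ 0.013  -0.0004  0.0107 -0.015   0.0141]
 [ 0.015  -0.0008  0.0107 -0.0157  0.0142]
 [ 0.017  -0.0007  0.0106 -0.0155  0.0142]
 [ 0.019  -0.0008  0.0106 -0.0156  0.0139]
 [ 0.021  -0.0011  0.0107 -0.0155  0.0133]
 [ 0.023  -0.0011  0.0106 -0.0154  0.0132]
 [ 0.025  -0.0011  0.0107 -0.0154  0.0132]
 [ 0.027  -0.0007  0.0107 -0.0153  0.0138]
 [ 0.029  -0.0008  0.0107 -0.0153  0.0138]]
ymid slope [-0.02063467 -0.00040045] z slope [0.03604095 0.01019095]
red 1510 [-0.0179 -0.0086 -0.0415] [0.0157 0.0066 0.0003] top [-0.0171 -0.0077 -0.0415] [ 0.0145  0.0049 -0.0365]
t 6.5 pos [ 0.5343 -0.0214  0.1717] yaw 119.15 tilt z [ 5.e-04 -4.e-04 -1.e+00] w 0.0138 F [ 0.2  0.2 -1.1] q6 -0.76
  shift [ 0.28 -0.02  0.67] spin 0.004 dist 0.7
```

View pics/w6c.png

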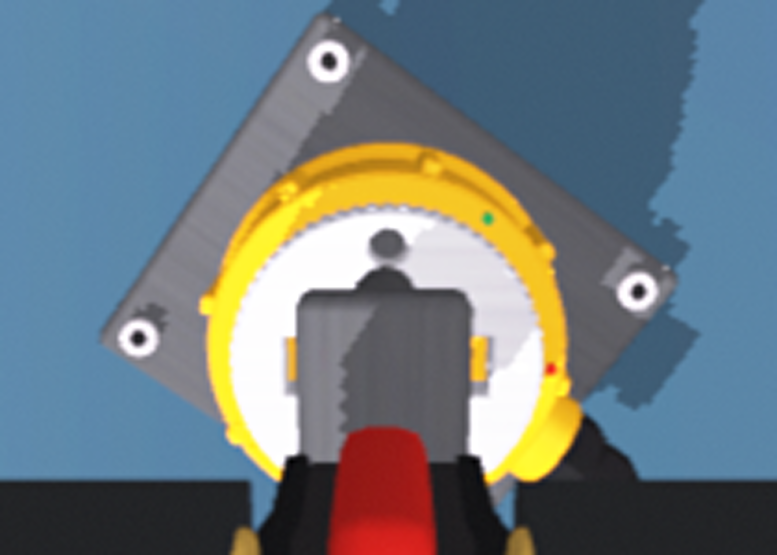

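The hole at crop (386,243) lines up laterally with the pin leg at (386,278). I'll compute the exact offset in the tool frame.

```bash
cat >> grip.py <<'E'
def plane(u,v,toolz,m,o):
    Rt=R.from_quat(o['tool_rot']).as_matrix();p0=np.array(o['position']);K=np.array(m['mtx']);E=np.array(m['extrinsics'])
    C=Rt.T@(-E[:3,:3].T@E[:3,3]-p0); r=Rt.T@E[:3,:3].T@np.array([(u-K[0,2])/K[0,0],-(v-K[1,2])/K[1,1],-1])
    return C+r*(toolz-C[2])/r[2]
E
python3 - <<'E'
from grip import *
o=robot.get_obs();p,d,m=shot('wrist','w7.png');rows([])
g=cv2.cvtColor(p,cv2.COLOR_RGB2GRAY).astype(float)
c=(100+243/3.7,150+386/3.7);print(c)
w=slice(int(c[0])-5,int(c[0])+5),slice(int(c[1])-6,int(c[1])+7)
print(g[w].astype(int))
wt=np.clip(130-g[w],0,None);wt[-1:]=0;vv,uu=np.mgrid[w];u=(wt*uu).sum()/wt.sum();v=(wt*vv).sum()/wt.sum()
zt=o['position'][2]-0.094
print('hole',u,v,plane(u,v,zt,m,o))
# ring outline in tool frame
T=(world(d,m)-np.array(o['position']))@R.from_quat(o['tool_rot']).as_matrix()
# bridge front edge at tool z .0108: px row
for u_ in (232,245,255,262,275):
    col=g[170:190,int(u_)].astype(int);print(u_,col)
E
```

```text
t 6.55 pos [ 0.5344 -0.0213  0.1719] yaw 119.14 tilt z [ 1.e-03 -4.e-04 -1.e+00] w 0.0139 F [ 1.1  0.7 -1.3] q6 -0.76
(165.67567567567568, 254.32432432432432)
[[254 254 255 255 255 255 255 255 255 255 254 254 254]
 [254 255 255 246 212 192 174 178 225 254 255 255 254]
 [255 255 242 168 105  96  93  92 110 181 249 255 255]
 [255 244 163  98  88  89  91  89  87 100 177 250 255]
 [255 215 106  87  91  91  92  92  90  86 116 238 255]
 [250 182  95  90  93  92  92  91  91  88 105 210 242]
 [245 177  99  91  92  92  92  93  91  89 103 160 206]
 [245 191 125  97  91  90  90  93  90  95 118 157 197]
 [250 215 164 126 106  99  97 100 102 119 144 173 208]
 [254 241 200 167 151 136 125 129 139 151 166 196 220]]
hole 253.98752711496746 165.03036876355748 [ 0.0312066  -0.00023468  0.07770227]
232 [253 253 253 253 253 254 254 255 247 109  72  84  99 113 123 125 125 124
 125 125]
245 [253 253 253 254 255 255 249 238  92  67  79  90 104 116 128 131 133 133
 133 132]
255 [158 167 103  61  62  63  63  63  61  71  80  86  88  91  93  94  95  94
  94  94]
262 [227 227 227 229 229 229 224 182  76  68  80  85  88  90  92  94  93  93
  93  93]
275 [226 226 227 227 226 227 226 221 198 122  87  85  84  88  90  89  88  89
  88  88]
```

Run:
```python
from grip import *
for i in range(2):
    o=robot.get_obs();m=robot.camera_model('wrist')
    for zz in (.0101,.0109,.0117): print(plane(245,178,zz,m,o),plane(262,178,zz,m,o))
    meas('w8%d.png'%i); rows([])
# side edges of the bridge at row ~200
g=cv2.cvtColor(cv2.imread('pics/w80.png'),cv2.COLOR_BGR2GRAY).astype(int)
print(g[195,222:240],g[195,268:290])
h=cv2.cvtColor(cv2.imread('pics/w80.png'),cv2.COLOR_BGR2HSV)
print(h[205:225,254].tolist())
```

```text
[ 0.03513241 -0.00580525  0.0101    ] [0.0351218  0.00444138 0.0101    ]
[ 0.0349557  -0.00582851  0.0109    ] [0.03494503 0.00446589 0.0109    ]
[ 0.03477898 -0.00585177  0.0117    ] [0.03476826 0.0044904  0.0117    ]
bridge 1983 0.010814401796752967 [ 0.0048 -0.0156  0.0088] [0.0343 0.0144 0.0158]
[[ 0.013  -0.0004  0.0106 -0.0149  0.0142]
 [ 0.015  -0.0007  0.0108 -0.0156  0.0142]
 [ 0.017  -0.0007  0.0107 -0.0156  0.0141]
 [ 0.019  -0.0007  0.0107 -0.0155  0.014 ]
 [ 0.021  -0.0011  0.0106 -0.0155  0.0133]
 [ 0.023  -0.0011  0.0108 -0.0154  0.0133]
 [ 0.025  -0.0011  0.0107 -0.0154  0.0133]
 [ 0.027  -0.0008  0.0107 -0.0153  0.0137]
 [ 0.029  -0.0007  0.0108 -0.0152  0.0139]]
ymid slope [-0.02152409 -0.00034579] z slope [0.03504241 0.01022407]
red 1509 [-0.0179 -0.0086 -0.0415] [ 0.016   0.0066 -0.0001] top [-0.0171 -0.0077 -0.0415] [ 0.0142  0.0049 -0.0365]
t 6.6 pos [ 0.5344 -0.0212  0.1721] yaw 119.13 tilt z [ 1.2e-03 -4.0e-04 -1.0e+00] w 0.0137 F [ 0.3  0.4 -1.7] q6 -0.76
[ 0.03515763 -0.00582181  0.0101    ] [0.0351473  0.00442396 0.0101    ]
[ 0.03498093 -0.00584509  0.0109
[... 653 characters left out ...]
red 1513 [-0.0176 -0.0086 -0.0422] [0.0158 0.0067 0.0015] top [-0.0154 -0.0077 -0.0422] [ 0.0137  0.0043 -0.0372]
t 6.65 pos [ 0.5344 -0.0211  0.1721] yaw 119.14 tilt z [ 1.3e-03 -4.0e-04 -1.0e+00] w 0.0138 F [ 0.8  0.9 -1.9] q6 -0.76
[254 254 254 249 207 189 192 173 126 122 126 129 132 131 130 129 130 131] [ 94  93  93  95  94  94  91  88  88 136 182 193 181 159 185 217 228 228
 226 226 234 250]
[[120, 13, 97], [128, 11, 96], [120, 11, 95], [126, 13, 96], [128, 11, 95], [128, 11, 95], [126, 13, 96], [120, 13, 96], [120, 13, 96], [165, 26, 97], [0, 146, 126], [1, 217, 149], [1, 221, 150], [1, 221, 151], [1, 218, 151], [1, 218, 151], [1, 216, 152], [1, 220, 151], [0, 217, 153], [1, 218, 153]]
```

Emit:
arm_command([
  [0.35,0.06,0,0,0.5],
  [0.35,0.06,1,0,0.5],
  [0.35,0.06,1.9,0,0.5],
  [0.35,0.06,1.9,0,0.5],
  [0.35,0.06,1.9,0,0.5],
])

```text
time: 7.28
position: [0.5329, -0.0171, 0.1523]
tool_rot: [0.506, 0.862, -0.0, -0.0]
ft_force: [-0.1, -0.2, -1.6]
grip_width: 0.0135
```

Run:
```python
from grip import *
rows([])
o=robot.get_obs();p,d,m=shot('wrist','w9.png');rows([(0.5332,-.0176,.15,118.9)])
cv2.imwrite('pics/w9c.png',cv2.resize(p[110:240,190:320,::-1],None,fx=4.5,fy=4.5,interpolation=cv2.INTER_CUBIC))
p,d,m=shot('scene');u,v=map(int,proj(m,np.array([.533,-.018,.1])));print(u,v)
cv2.imwrite('pics/s9c.png',cv2.resize(p[v-60:v+40,u-50:u+50,::-1],None,fx=5.5,fy=5.5,interpolation=cv2.INTER_CUBIC))
```

```text
t 7.28 pos [ 0.5329 -0.0171  0.1523] yaw 119.17 tilt z [-3.e-04  1.e-04 -1.e+00] w 0.0135 F [-0.1 -0.2 -1.6] q6 -0.75
t 7.33 pos [ 0.533  -0.0171  0.1525] yaw 119.16 tilt z [ 2.e-04 -1.e-04 -1.e+00] w 0.0136 F [-0.2  0.1 -1.4] q6 -0.75
  shift [-0.05 -0.01  0.25] spin 0.005 dist 0.3
242 189
```

View pics/w9c.png

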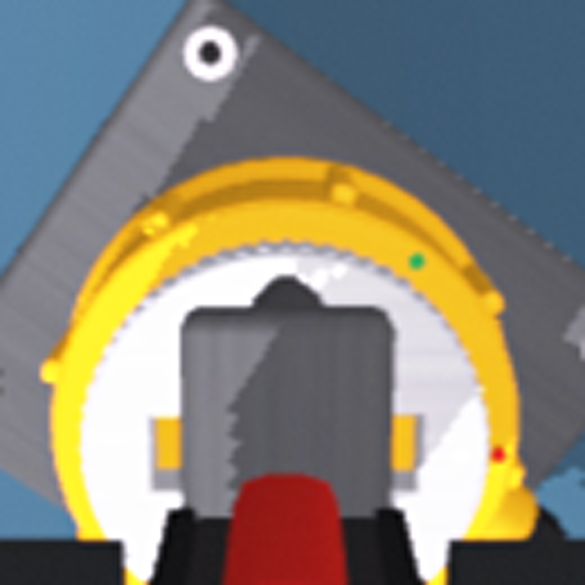

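View pics/s9c.png

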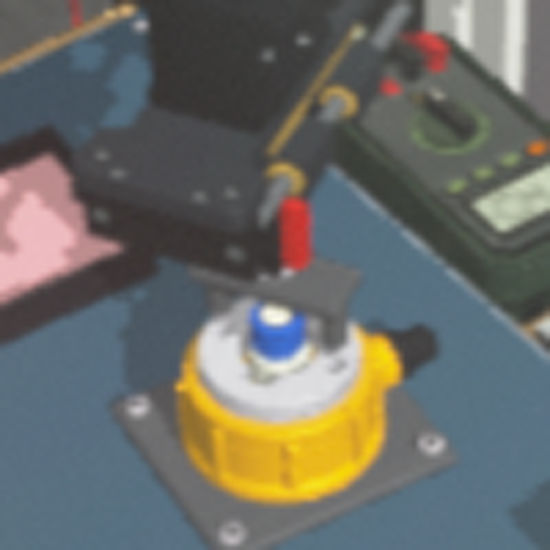

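The pins line up laterally, with the notch midpoint at 288 and the leg at 288. I'll descend gently.

Emit:
arm_command([
  [-0.02,0,0.4,0,0.5],
  [-0.02,0,0.7,0,0.5],
  [-0.02,0,0.7,0,0.5],
])

```text
time: 7.75
position: [0.5327, -0.0172, 0.1452]
tool_rot: [0.506, 0.862, -0.0, -0.0]
ft_force: [-0.4, 0.6, -1.0]
grip_width: 0.0137
```

Run:
```python
from grip import *
rows([(0.5332,-.0176,.1395,118.9)])
meas('w10.png')
rows([])
```

```text
t 7.75 pos [ 0.5327 -0.0172  0.1452] yaw 119.16 tilt z [-7.e-04  2.e-04 -1.e+00] w 0.0137 F [-0.4  0.6 -1. ] q6 -0.75
  shift [-0.06  0.03  0.57] spin 0.005 dist 0.6
bridge 1982 0.010810245954815258 [ 0.0047 -0.0155  0.0086] [0.0344 0.0144 0.016 ]
[[ 0.013  -0.0007  0.0108 -0.0149  0.0134]
 [ 0.015  -0.0007  0.0107 -0.0149  0.0134]
 [ 0.017  -0.0011  0.0107 -0.0155  0.0134]
 [ 0.019  -0.0007  0.0108 -0.0155  0.0141]
 [ 0.021  -0.0007  0.0107 -0.0155  0.014 ]
 [ 0.023  -0.0007  0.0105 -0.0155  0.014 ]
 [ 0.025  -0.0007  0.0107 -0.0154  0.0139]
 [ 0.027  -0.0007  0.0107 -0.0152  0.0139]
 [ 0.029  -0.0007  0.0107 -0.0152  0.0138]]
ymid slope [ 0.0066602 -0.0009039] z slope [0.0349201  0.01021956]
red 1507 [-0.0179 -0.0086 -0.0413] [0.0159 0.0066 0.0006] top [-0.0172 -0.0077 -0.0413] [ 0.0148  0.0049 -0.0363]
t 7.8 pos [ 0.5328 -0.0172  0.1453] yaw 119.16 tilt z [-4.e-04  1.e-04 -1.e+00] w 0.0133 F [ 1.1 -0.5 -1.2] q6 -0.75
```

Emit:
arm_command([
  [0,0,0.3,0,0.5],
  [0,0,0.5,0,0.5],
  [0,0,0.5,0,0.5],
])

```text
time: 8.18
position: [0.5328, -0.0172, 0.1403]
tool_rot: [0.506, 0.862, -0.0, -0.0]
ft_force: [-0.7, 0.3, -2.0]
grip_width: 0.0137
```

Emit:
arm_command([
  [0,0,0.12,0,0.5],
  [0,0,0.12,0,0.5],
])

```text
time: 8.43
position: [0.5329, -0.0173, 0.1393]
tool_rot: [0.506, 0.862, -0.0, -0.0]
ft_force: [-0.7, 0.3, -0.6]
grip_width: 0.0139
```

Emit:
arm_command([
  [0,0,0.1,0,0.5],
  [0,0,0.1,0,0.5],
])

```text
time: 8.68
position: [0.5331, -0.0173, 0.1389]
tool_rot: [0.506, 0.862, 0.0, 0.0]
ft_force: [-0.4, 0.4, 3.3]
grip_width: 0.0136
```

Emit:
arm_command([
  [0,0,0.1,0,0.5],
  [0,0,0.1,0,0.5],
])

```text
time: 8.93
position: [0.5331, -0.0173, 0.1388]
tool_rot: [0.506, 0.862, 0.0, 0.0]
ft_force: [-2.4, 0.1, 10.6]
grip_width: 0.0139
```

Run:
```python
from grip import *
rows([])
meas('w11.png')
p=cv2.imread('pics/w11.png')
cv2.imwrite('pics/w11c.png',cv2.resize(p[110:240,190:320],None,fx=4.5,fy=4.5,interpolation=cv2.INTER_CUBIC))
p,d,m=shot('scene');u,v=242,189
cv2.imwrite('pics/s11c.png',cv2.resize(p[v-60:v+40,u-50:u+50,::-1],None,fx=5.5,fy=5.5,interpolation=cv2.INTER_CUBIC))
```

```text
t 8.93 pos [ 0.5331 -0.0173  0.1388] yaw 119.17 tilt z [ 9.e-04 -3.e-04 -1.e+00] w 0.0139 F [-2.4  0.1 10.6] q6 -0.75
bridge 1978 0.010786767519843816 [ 0.0048 -0.0156  0.0084] [0.0344 0.0142 0.0159]
[[ 0.013  -0.0008  0.0107 -0.015   0.0134]
 [ 0.015  -0.0011  0.0106 -0.0156  0.0134]
 [ 0.017  -0.0007  0.0106 -0.0156  0.0142]
 [ 0.019  -0.0007  0.0107 -0.0155  0.0141]
 [ 0.021  -0.0008  0.0106 -0.0155  0.014 ]
 [ 0.023  -0.0007  0.0107 -0.0154  0.014 ]
 [ 0.025  -0.0007  0.0107 -0.0153  0.0139]
 [ 0.027  -0.0007  0.0108 -0.0152  0.0138]
 [ 0.029  -0.0008  0.0108 -0.0153  0.0138]]
ymid slope [ 0.00978536 -0.00097129] z slope [0.03954541 0.01007082]
red 1511 [-0.018  -0.0086 -0.042 ] [0.0157 0.0066 0.    ] top [-0.0167 -0.0077 -0.042 ] [ 0.0142  0.0044 -0.037 ]
```

View pics/w11c.png

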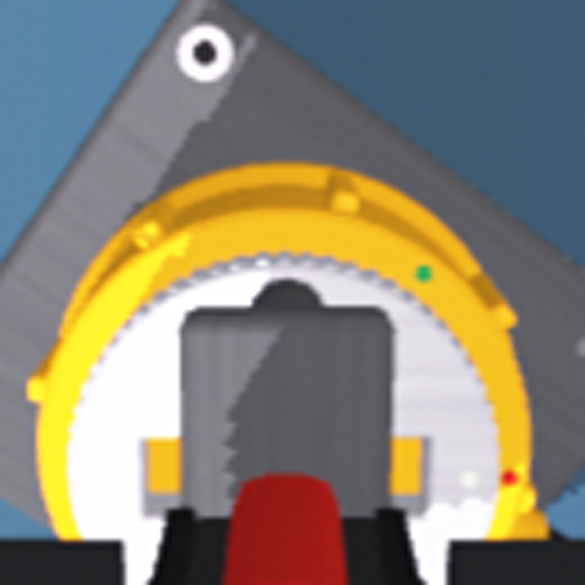

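View pics/s11c.png

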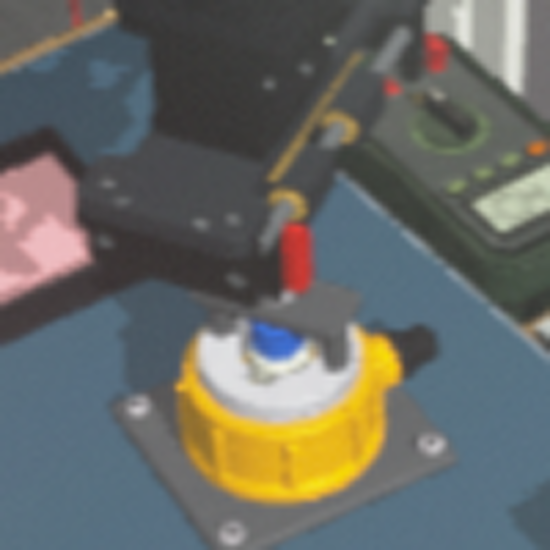

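The spanner is seated: contact at TCP z 0.1388, with 10 N of support. I'll turn it anticlockwise, which is negative spin.

Emit:
arm_command([
  [0,0,-0.05,-0.1,0.5],
  [0,0,-0.05,-0.2,0.5],
  [0,0,-0.05,-0.3,0.5],
  [0,0,-0.05,-0.4,0.5],
  [0,0,-0.05,-0.5,0.5],
], newtons=50)

```text
time: 9.65
position: [0.533, -0.0174, 0.1389]
tool_rot: [0.276, 0.961, -0.0, 0.0]
ft_force: [-2.6, 0.0, 7.5]
grip_width: 0.0139
```

Run:
```python
from grip import *
rows([]);print(robot.get_obs()['moment'])
```

```text
t 9.65 pos [ 0.533  -0.0174  0.1389] yaw 147.98 tilt z [ 5.e-04 -5.e-04 -1.e+00] w 0.0139 F [-2.6  0.   7.5] q6 -1.25
[-0.13495467  0.4870581  -0.11451505]
```

Emit:
arm_command([
  [0,0,0,-0.1,0.5],
  [0,0,0,-0.2,0.5],
  [0,0,0,-0.3,0.5],
  [0,0,0,-0.4,0.5],
  [0,0,0,-0.45,0.5],
])

```text
time: 10.28
position: [0.5327, -0.0177, 0.1389]
tool_rot: [0.055, 0.998, -0.0, 0.0]
ft_force: [-3.1, -1.3, 7.8]
grip_width: 0.0139
```

Run:
```python
from grip import *
rows([]);print(robot.get_obs()['moment'])
```

```text
t 10.28 pos [ 0.5327 -0.0177  0.1389] yaw 173.7 tilt z [-1.e-04 -9.e-04 -1.e+00] w 0.0139 F [-3.1 -1.3  7.8] q6 -1.7
[-0.2859481   0.59335081 -0.12725605]
```

Emit:
arm_command([
  [0,0,0,-0.04,0.5],
  [0,0,0,-0.08,0.5],
  [0,0,0,-0.08,0.5],
])

```text
time: 10.65
position: [0.5329, -0.0182, 0.1389]
tool_rot: [0.017, 1.0, -0.001, 0.0]
ft_force: [-2.2, -3.2, 7.1]
grip_width: 0.0138
```

Run:
```python
from grip import *
rows([]);print(robot.get_obs()['moment'])
```

```text
t 10.65 pos [ 0.5329 -0.0182  0.1389] yaw 178.1 tilt z [ 3.0e-04 -1.5e-03 -1.0e+00] w 0.0138 F [-2.2 -3.2  7.1] q6 -1.78
[-0.6116304   0.5618909  -0.52923188]
```

Emit:
arm_command([
  [0,0,0,-0.03,0.5],
  [0,0,0,-0.03,0.5],
  [0,0,0,-0.03,0.5],
])

```text
time: 11.02
position: [0.533, -0.0182, 0.1389]
tool_rot: [0.003, 1.0, -0.0, 0.0]
ft_force: [-3.1, -3.4, 7.5]
grip_width: 0.0136
```

Run:
```python
from grip import *
rows([]);print(robot.get_obs()['moment'])
meas('w12.png')
p=cv2.imread('pics/w12.png')
cv2.imwrite('pics/w12c.png',cv2.resize(p[110:240,190:320],None,fx=4.5,fy=4.5,interpolation=cv2.INTER_CUBIC))
```

```text
t 11.03 pos [ 0.533  -0.0182  0.1389] yaw 179.68 tilt z [ 6.e-04 -9.e-04 -1.e+00] w 0.0136 F [-3.1 -3.4  7.5] q6 -1.81
[-0.63474398  0.61114263 -0.91168303]
bridge 1997 0.010777634854311307 [-0.0349 -0.0153  0.0085] [0.036  0.0149 0.016 ]
[[ 0.013  -0.0007  0.0108 -0.0153  0.0138]
 [ 0.015  -0.0007  0.0109 -0.0151  0.0138]
 [ 0.017  -0.0004  0.0107 -0.0152  0.0145]
 [ 0.019  -0.0003  0.0107 -0.0151  0.0145]
 [ 0.021  -0.0004  0.0106 -0.0151  0.0144]
 [ 0.023  -0.0004  0.0107 -0.0151  0.0143]
 [ 0.025  -0.0004  0.0107 -0.015   0.0143]
 [ 0.027  -0.0001  0.0106 -0.015   0.0148]
 [ 0.029  -0.      0.0107 -0.0149  0.0149]]
ymid slope [ 0.03778724 -0.00115381] z slope [0.03045007 0.01024153]
red 1500 [-0.017  -0.0085 -0.0416] [0.017  0.0066 0.0005] top [-0.0149 -0.008  -0.0416] [ 0.0155  0.0049 -0.0366]
```

View pics/w12c.png

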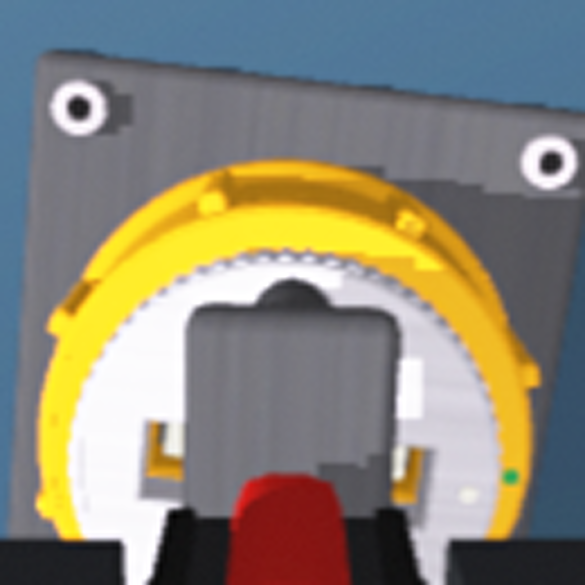

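The resisting moment has risen to 0.9 N·m with no further rotation, and the white lugs show through the notches, so the ring is at its stop. I'll relieve the torsion and lift out.

Emit:
arm_command([
  [0,0,0,0.06,0.5],
  [0,0,-0.3,0.06,0.5],
  [0,0,-1.2,0.06,0.5],
  [0,0,-4,0.06,0.5],
  [0,0,-8,0.06,0.5],
])

```text
time: 11.7
position: [0.5321, -0.0165, 0.2178]
tool_rot: [0.031, 1.0, 0.001, -0.001]
ft_force: [0.3, -0.3, -1.4]
grip_width: 0.0137
```

Emit:
arm_command([
  [0,0,0,0,0.5],
  [0,0,0,0,0.5],
])

```text
time: 11.95
position: [0.5323, -0.0167, 0.2174]
tool_rot: [0.031, 1.0, 0.0, -0.001]
ft_force: [0.3, 0.5, -1.9]
grip_width: 0.0137
```

Run:
```python
from grip import *
rows([])
meas('w13.png')
rows([(0.4845,-.2775,.217,189.2)])
p=cv2.imread('pics/w13.png')
cv2.imwrite('pics/w13c.png',cv2.resize(p[110:240,190:320],None,fx=4.5,fy=4.5,interpolation=cv2.INTER_CUBIC))
```

```text
t 11.95 pos [ 0.5323 -0.0167  0.2174] yaw 176.48 tilt z [-1.e-03  8.e-04 -1.e+00] w 0.0137 F [ 0.3  0.5 -1.9] q6 -1.75
bridge 1990 0.010844553600817685 [ 0.0057 -0.0159  0.0085] [0.0355 0.0142 0.016 ]
[[ 0.013  -0.001   0.0107 -0.0152  0.0132]
 [ 0.015  -0.001   0.0108 -0.0159  0.0139]
 [ 0.017  -0.001   0.0107 -0.0158  0.0139]
 [ 0.019  -0.001   0.0107 -0.0158  0.0138]
 [ 0.021  -0.001   0.0108 -0.0158  0.0137]
 [ 0.023  -0.001   0.0107 -0.0157  0.0137]
 [ 0.025  -0.001   0.0108 -0.0156  0.0137]
 [ 0.027  -0.001   0.0108 -0.0156  0.0136]
 [ 0.029  -0.001   0.0107 -0.0155  0.0135]]
ymid slope [-0.00247812 -0.00094539] z slope [0.03537918 0.01018456]
red 1499 [-0.0171 -0.0088 -0.0428] [0.0169 0.0063 0.0008] top [-0.0132 -0.0079 -0.0428] [ 0.0124  0.0026 -0.0378]
t 12.0 pos [ 0.5319 -0.0167  0.2168] yaw 176.47 tilt z [-0.0025  0.001  -1.    ] w 0.0137 F [-0.4  0.8 -1. ] q6 -1.75
  shift [  3.12 -26.32  -0.04] spin -0.222 dist 26.5
```

View pics/w13c.png

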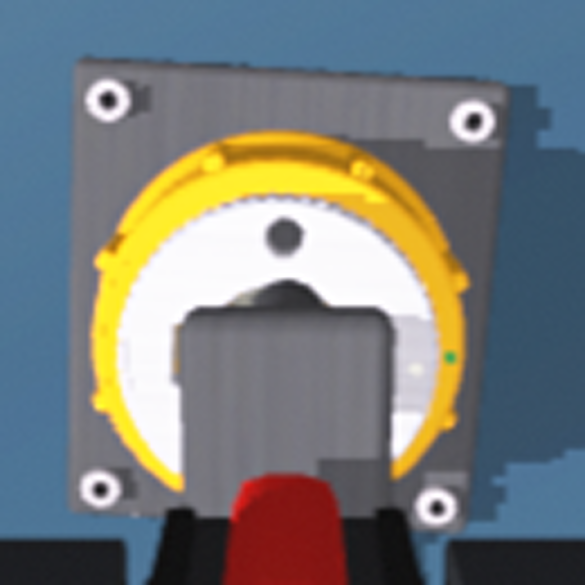

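The ring is open: the front hole is at crop (284,236), aligned with the tool axis. Next I'll take the spanner back to its slot.

Emit:
arm_command([
  [0.6,-5.2,0,-0.05,0.5],
  [1.2,-10.4,0,-0.1,0.5],
  [1.9,-15.7,0,-0.16,0.5],
  [2.5,-20.9,0,-0.22,0.5],
  [3.2,-26.2,0,-0.222,0.5],
])

```text
time: 12.62
position: [0.4837, -0.2776, 0.2161]
tool_rot: [-0.08, 0.997, 0.001, -0.001]
ft_force: [0.9, -0.2, -1.4]
grip_width: 0.0137
```

Emit:
arm_command([
  [0,0,1,0,0.5],
  [0,0,2,0,0.5],
  [0,0,2,0,0.5],
  [0,0,2,0,0.5],
])

```text
time: 13.12
position: [0.485, -0.2754, 0.1976]
tool_rot: [-0.081, 0.997, 0.0, -0.0]
ft_force: [0.7, -0.6, -0.8]
grip_width: 0.0135
```

Run:
```python
from grip import *
rows([])
o=robot.get_obs();p,d,m=shot('wrist','w14.png')
cv2.imwrite('pics/w14c.png',cv2.resize(p[90:240,180:330,::-1],None,fx=4,fy=4,interpolation=cv2.INTER_CUBIC))
W=world(d,m);T=(W-np.array(o['position']))@R.from_quat(o['tool_rot']).as_matrix()
# stand top points, tool frame, front of the bridge
z=W[...,2];hsv=cv2.cvtColor(p,cv2.COLOR_RGB2HSV).astype(int)
top=(abs(z-.0775)<.003)&(hsv[...,0]<22)&(hsv[...,1]>90)&(abs(T[...,1])<.06)&(T[...,0]>.03)&(T[...,0]<.09)
for a in np.arange(.036,.08,.004):
    q=np.sort(T[top&(T[...,0]>a)&(T[...,0]<a+.004)][:,1])
    if len(q)<10: continue
    g=np.diff(q);i=g.argmax();print(round(a,3),len(q),'edges',q[0].round(4),q[-1].round(4),'gap',q[i].round(4),q[i+1].round(4))
P=T[top];print('x max',P[:,0].max())
```

```text
t 13.12 pos [ 0.485  -0.2754  0.1976] yaw -170.71 tilt z [-5.e-04  6.e-04 -1.e+00] w 0.0135 F [ 0.7 -0.6 -0.8] q6 -2.45
0.036 196 edges -0.0324 0.0288 gap -0.0119 0.0085
0.04 184 edges -0.0321 0.0287 gap -0.0118 0.0084
0.044 184 edges -0.0321 0.0285 gap -0.0022 0.0036
0.048 189 edges -0.032 0.0285 gap -0.0022 0.0026
0.052 216 edges -0.0317 0.0284 gap -0.0031 0.0007
0.056 100 edges -0.0316 0.0281 gap -0.007 0.0036
x max 0.05787097116543919
```

View pics/w14c.png

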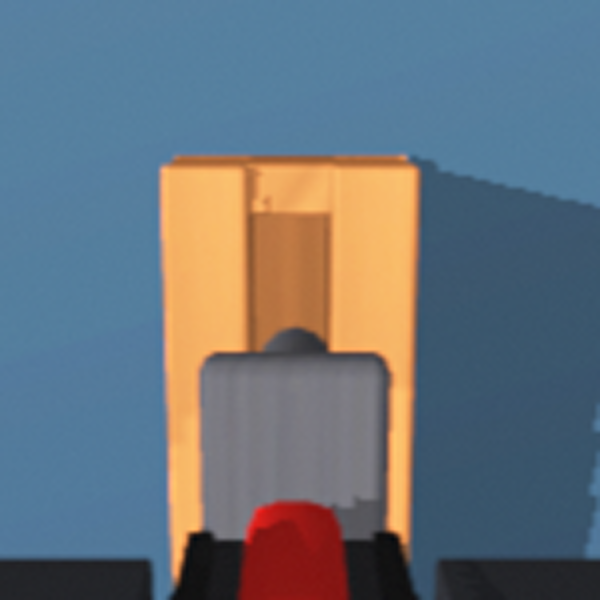

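The slot midpoint is at tool y -1.7 mm against -1.0 mm for the spanner, so I'll correct by -0.07 cm and shift x by -0.2 cm to centre it, then lower.

Emit:
arm_command([
  [-0.2,-0.07,2,0,0.5],
  [-0.2,-0.07,4.5,0,0.5],
  [-0.2,-0.07,6.5,0,0.5],
  [-0.2,-0.07,6.5,0,0.5],
])

```text
time: 13.68
position: [0.4864, -0.276, 0.1319]
tool_rot: [-0.08, 0.997, 0.001, -0.001]
ft_force: [-0.1, -0.0, -1.0]
grip_width: 0.0135
```

Emit:
arm_command([
  [0,0,1.5,0,0.5],
  [0,0,2.7,0,0.5],
  [0,0,3.3,0,0.5],
  [0,0,3.3,0,0.5],
])

```text
time: 14.18
position: [0.4866, -0.277, 0.0993]
tool_rot: [-0.08, 0.997, 0.0, -0.0]
ft_force: [-0.1, 0.8, -1.0]
grip_width: 0.0137
```

Run:
```python
from grip import *
rows([])
```

```text
t 14.18 pos [ 0.4866 -0.277   0.0993] yaw -170.82 tilt z [-9.e-04  7.e-04 -1.e+00] w 0.0137 F [-0.1  0.8 -1. ] q6 -2.45
```

Emit:
arm_command([
  [0,0,0.2,0,0.5],
  [0,0,0.25,0,0.5],
  [0,0,0.25,0,0.5],
])

```text
time: 14.55
position: [0.487, -0.2772, 0.0975]
tool_rot: [-0.08, 0.997, -0.0, 0.0]
ft_force: [0.0, 1.1, -1.3]
grip_width: 0.0135
```

Emit:
arm_command([
  [0,0,0.1,0,0.5],
  [0,0,0.1,0,0.5],
])

```text
time: 14.8
position: [0.4871, -0.2773, 0.097]
tool_rot: [-0.08, 0.997, -0.0, 0.0]
ft_force: [-0.2, 1.9, 3.0]
grip_width: 0.0137
```

Emit:
arm_command([
  [0,0,0.08,0,0.5],
  [0,0,0.08,0,0.5],
])

```text
time: 15.05
position: [0.4871, -0.2773, 0.097]
tool_rot: [-0.08, 0.997, -0.0, 0.0]
ft_force: [-2.3, 1.8, 9.2]
grip_width: 0.0137
```

The bridge is down: contact at z 0.097, with 9 N. I'll release and rise.

Emit:
arm_command([
  [0,0,0,0,2],
  [0,0,0,0,4],
  [0,0,0,0,5],
  [0,0,-2,0,6],
  [0,0,-6,0,7],
])

```text
time: 15.68
position: [0.4857, -0.2763, 0.1543]
tool_rot: [-0.08, 0.997, 0.002, -0.002]
ft_force: [-0.1, -0.6, 0.5]
grip_width: 0.0521
```

Emit:
arm_command([
  [-2,0,-5,0,8.7],
  [-5,0,-10,0,8.7],
  [-5,0,-10,0,8.7],
  [-5,0,-10,0,8.7],
])

```text
time: 16.18
position: [0.5355, -0.2686, 0.2548]
tool_rot: [-0.08, 0.997, 0.001, -0.001]
ft_force: [-0.5, 0.1, 0.4]
grip_width: 0.0851
```

Run:
```python
from h import *
rows([])
p,d,m=shot('wrist','w15.png');W=world(d,m)
rows([(0.57,-.018,.26,176)])
x,y,zz=W[...,0],W[...,1],W[...,2]
hsv=cv2.cvtColor(p,cv2.COLOR_RGB2HSV).astype(int);H,S,V=hsv[...,0],hsv[...,1],hsv[...,2]
reg=(y<-.15)&(y>-.4)&(x>.35)&(x<.7)
for nm,c in [('red',((H<8)|(H>172))&(S>130)),('blue',(H>100)&(H<125)&(S>150))]:
    P=W[c&reg&(zz>.128)&(zz<.145)];print(nm,len(P),np.median(P[:,2]),cv2.minAreaRect(P[:,:2].astype(np.float32)))
gr=reg&(zz>.083)&(zz<.091)&(S<90)
n,l,s,c=cv2.connectedComponentsWithStats(gr.astype(np.uint8))
for i in range(1,n):
    if s[i,4]>60:
        P=W[l==i];print('bridge',s[i],np.median(P[:,2]),cv2.minAreaRect(P[:,:2].astype(np.float32)))
```

```text
t 16.18 pos [ 0.5355 -0.2686  0.2548] yaw -170.8 tilt z [-0.0015  0.001  -1.    ] w 0.0851 F [-0.5  0.1  0.4] q6 -2.38
t 16.23 pos [ 0.5349 -0.2684  0.2539] yaw -170.83 tilt z [-0.0031  0.0022 -1.    ] w 0.086 F [-0.4 -0.3  0.3] q6 -2.38
  shift [-7.46 24.16 -0.56] spin 0.23 dist 25.3
red 465 0.13381445060924774 ((0.4873989224433899, -0.2784757912158966), (0.03240528330206871, 0.013602872379124165), 9.46279525756836)
blue 349 0.13366587236772642 ((0.589420735836029, -0.2599855661392212), (0.03100414201617241, 0.012827618047595024), 8.911863327026367)
bridge [ 239  104   27   65 1091] 0.08618024950617076 ((0.48780784010887146, -0.27825701236724854), (0.07070422172546387, 0.028682153671979904), 9.505757331848145)
bridge [242 204  24  40 518] 0.08603695087501861 ((0.5900641083717346, -0.2603608965873718), (0.0497831255197525, 0.028520679101347923), 9.193860054016113)
```

View pics/w15.png

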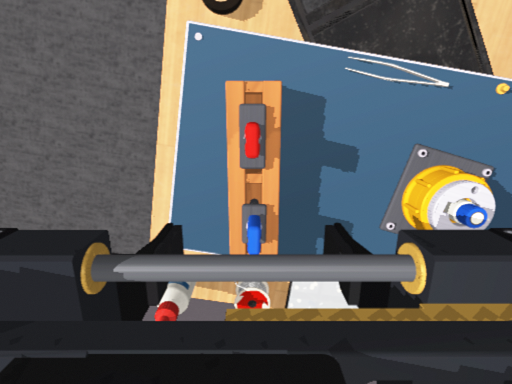

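The large spanner hangs upright in its slot at (253,138), with the same heights as at the start. Now I'll go back to the detector.

Emit:
arm_command([
  [-1.5,4.9,0,0.05,8.7],
  [-3,9.7,0,0.1,8.7],
  [-4.5,14.5,0,0.15,8.7],
  [-6,19.4,0,0.2,8.7],
  [-7.4,24,0,0.23,8.7],
])

```text
time: 16.85
position: [0.5694, -0.0189, 0.2534]
tool_rot: [0.036, 0.999, 0.0, -0.002]
ft_force: [0.7, -1.3, 0.7]
grip_width: 0.0872
```

Emit:
arm_command([
  [0,0,0,0,8.7],
  [0,0,0,0,8.7],
])

```text
time: 17.1
position: [0.57, -0.0209, 0.2541]
tool_rot: [0.035, 0.999, -0.0, -0.001]
ft_force: [-1.1, 0.2, -0.2]
grip_width: 0.0875
```

Run:
```python
from h import *
rows([])
p,d,m=shot('wrist','w16.png');W=world(d,m);np.savez('pics/w16.npz',p=p,d=d,W=W,K=m['mtx'],E=m['extrinsics'])
rows([])
cv2.imwrite('pics/w16c.png',cv2.resize(p[90:210,200:320,::-1],None,fx=5,fy=5,interpolation=cv2.INTER_CUBIC))
x,y,zz=W[...,0],W[...,1],W[...,2]
near=(np.hypot(x-.533,y+.018)<.06)
P=W[near&(zz>.088)&(zz<.1)];print('ring z',np.median(P[:,2]), cv2.minAreaRect(P[:,:2].astype(np.float32)))
P=W[near&(zz>.108)&(zz<.125)];print('grip',len(P),np.median(P,0),cv2.minEnclosingCircle(P[:,:2].astype(np.float32)))
```

```text
t 17.1 pos [ 0.57   -0.0209  0.2541] yaw 176.02 tilt z [-0.003 -0.    -1.   ] w 0.0875 F [-1.1  0.2 -0.2] q6 -1.73
t 17.15 pos [ 0.5703 -0.0215  0.2544] yaw 175.95 tilt z [-2.3e-03 -1.0e-04 -1.0e+00] w 0.087 F [ 0.8 -0.4  0. ] q6 -1.73
ring z 0.09330976778772895 ((0.53300940990448, -0.019349616020917892), (0.07202344387769699, 0.072344109416008), 16.47325325012207)
grip 437 [ 0.53270192 -0.0189995   0.1134139 ] ((0.5331951379776001, -0.01905846782028675), 0.01256885752081871)
```

View pics/w16c.png

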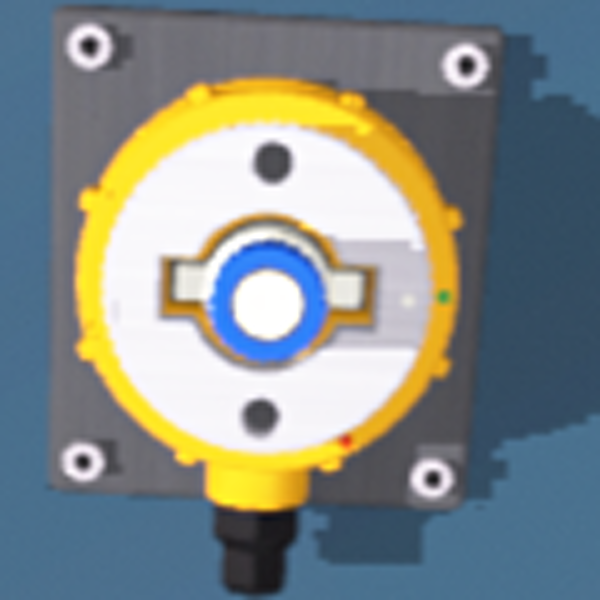

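The lugs lie inside the notches, at crop (190,283) and (348,290), so the cell is free. I'll descend onto its blue grip.

Run:
```python
from h import *
rows([(.533,-.0180,.0975,176),(.533,-.0180,.13,176)])
```

```text
t 17.15 pos [ 0.5703 -0.0215  0.2544] yaw 175.95 tilt z [-2.3e-03 -1.0e-04 -1.0e+00] w 0.087 F [ 0.8 -0.4  0. ] q6 -1.73
  shift [ 3.71  0.09 15.7 ] spin -0.001 dist 16.1
  shift [ 3.71  0.08 12.45] spin -0.001 dist 13.0
```

Emit:
arm_command([
  [3.7,0.1,3,0,6],
  [3.7,0.1,8,0,5],
  [3.7,0.1,12.4,0,5],
  [3.7,0.1,12.4,0,5],
  [3.7,0.1,12.4,0,5],
])

```text
time: 17.77
position: [0.5352, -0.018, 0.1325]
tool_rot: [0.036, 0.999, -0.0, 0.001]
ft_force: [1.0, -0.1, 0.2]
grip_width: 0.0519
```

Run:
```python
from h import *
p,d,m=shot('wrist','w17.png')
rows([(.533,-.0180,.097,176)])
cv2.imwrite('pics/w17c.png',cv2.resize(p[130:270,180:330,::-1],None,fx=4,fy=4,interpolation=cv2.INTER_CUBIC))
```

```text
t 17.82 pos [ 0.5357 -0.0179  0.1331] yaw 175.94 tilt z [ 3.2e-03 -9.0e-04 -1.0e+00] w 0.0509 F [0.5 0.5 0.1] q6 -1.74
  shift [ 0.28 -0.02  3.61] spin -0.001 dist 3.6
```

View pics/w17c.png

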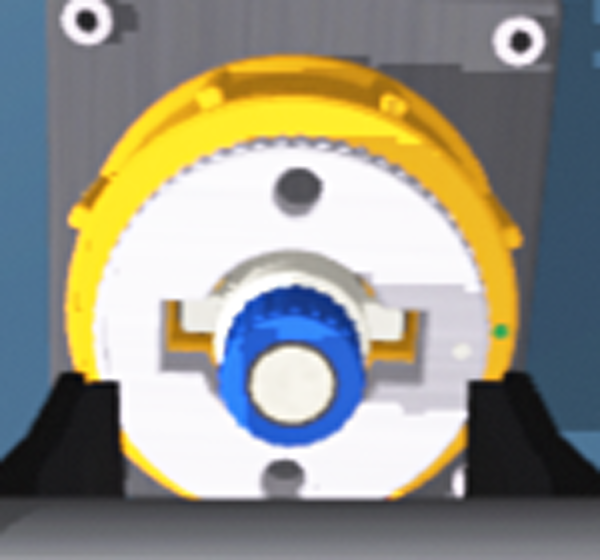

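The cell at crop x 291 is centred between the fingers, whose midpoint is 294. I'll descend and grip.

Emit:
arm_command([
  [0.2,0,2,0,5],
  [0.2,0,3.6,0,5],
  [0.2,0,3.6,0,5],
  [0.2,0,3.6,0,5],
], newtons=20)

```text
time: 18.32
position: [0.5328, -0.0169, 0.0962]
tool_rot: [0.035, 0.999, -0.0, 0.001]
ft_force: [0.6, 0.7, -0.5]
grip_width: 0.0498
```

Emit:
arm_command([
  [0,0,0,0,3],
  [0,0,0,0,1.5],
  [0,0,0,0,1.5],
  [0,0,0,0,1.5],
])

```text
time: 18.82
position: [0.5324, -0.0168, 0.0961]
tool_rot: [0.035, 0.999, -0.0, 0.0]
ft_force: [-1.0, -0.8, 3.6]
grip_width: 0.0225
```

Run:
```python
from h import *
rows([])
```

```text
t 18.82 pos [ 0.5324 -0.0168  0.0961] yaw 176.0 tilt z [ 6.e-04 -2.e-04 -1.e+00] w 0.0225 F [-1.  -0.8  3.6] q6 -1.74
```

Emit:
arm_command([
  [0,0,-0.5,0,1.5],
  [0,0,-2,0,1.5],
  [0,0,-4,0,1.5],
  [0,0,-7,0,1.5],
  [0,0,-9,0,1.5],
], newtons=25)

```text
time: 19.45
position: [0.5327, -0.0168, 0.1877]
tool_rot: [0.035, 0.999, -0.0, 0.001]
ft_force: [1.0, 0.5, -0.4]
grip_width: 0.0219
```

Emit:
arm_command([
  [0,0,0,0,1.5],
  [0,0,0,0,1.5],
])

```text
time: 19.7
position: [0.5317, -0.0166, 0.1853]
tool_rot: [0.035, 0.999, 0.0, -0.0]
ft_force: [-0.0, 0.4, -0.0]
grip_width: 0.0217
```

Run:
```python
from h import *
rows([])
p,d,m=shot('wrist','w18.png')
rows([(.484,.170,.186,176)])
cv2.imwrite('pics/w18c.png',cv2.resize(p[130:270,180:330,::-1],None,fx=4,fy=4,interpolation=cv2.INTER_CUBIC))
p,d,m=shot('scene');u,v=map(int,proj(m,np.array([.533,-.018,.15])))
cv2.imwrite('pics/s18c.png',cv2.resize(p[v-50:v+60,u-60:u+60,::-1],None,fx=5,fy=5,interpolation=cv2.INTER_CUBIC))
```

```text
t 19.7 pos [ 0.5317 -0.0166  0.1853] yaw 176.0 tilt z [-8.e-04  2.e-04 -1.e+00] w 0.0217 F [-0.   0.4 -0. ] q6 -1.74
t 19.75 pos [ 0.5314 -0.0166  0.1848] yaw 176.0 tilt z [-1.7e-03  4.0e-04 -1.0e+00] w 0.0222 F [ 0.5 -0.3 -0.3] q6 -1.74
  shift [ 6.03 18.28 -0.1 ] spin -0.0 dist 19.2
```

View pics/w18c.png

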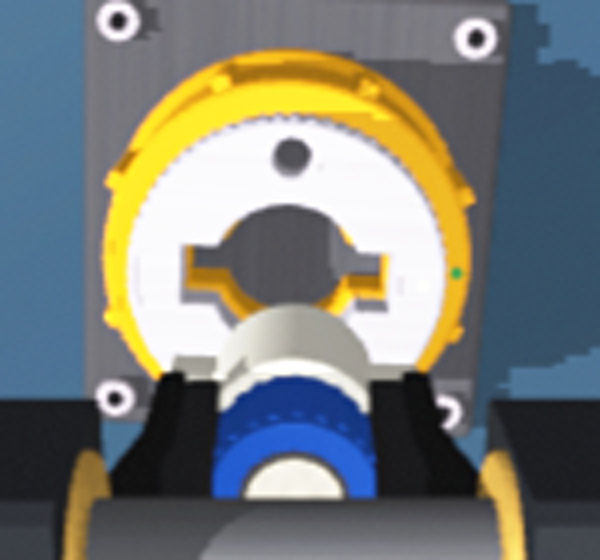

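View pics/s18c.png

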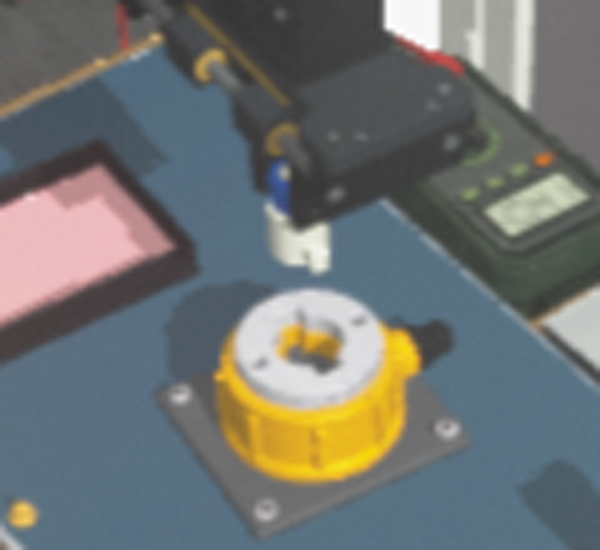

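The cell is held upright and the well is empty. I'll carry it to the tray centre.

Emit:
arm_command([
  [1.5,4.5,0,0,1.5],
  [3,9.1,0,0,1.5],
  [4.5,13.7,0,0,1.5],
  [6,18.2,0,0,1.5],
  [6,18.2,0,0,1.5],
])

```text
time: 20.42
position: [0.483, 0.1716, 0.1846]
tool_rot: [0.032, 0.999, 0.0, -0.001]
ft_force: [-0.0, -0.1, -0.5]
grip_width: 0.0219
```

Emit:
arm_command([
  [0,0,3,0,1.5],
  [0,0,6,0,1.5],
  [0,0,9,0,1.5],
  [0,0,9,0,1.5],
  [0,0,9,0,1.5],
])

```text
time: 21.05
position: [0.4857, 0.1685, 0.0959]
tool_rot: [0.035, 0.999, -0.0, 0.0]
ft_force: [0.2, 1.1, -0.4]
grip_width: 0.0221
```

Run:
```python
from h import *
p,d,m=shot('wrist','w19.png')
rows([(.484,.170,.068,176)])
```

```text
t 21.1 pos [0.486  0.1687 0.0963] yaw 175.97 tilt z [ 1.8e-03  1.0e-04 -1.0e+00] w 0.0221 F [-0.3  0.5 -0.9] q6 -1.38
  shift [0.22 0.12 2.83] spin -0.001 dist 2.8
```

View pics/w19.png

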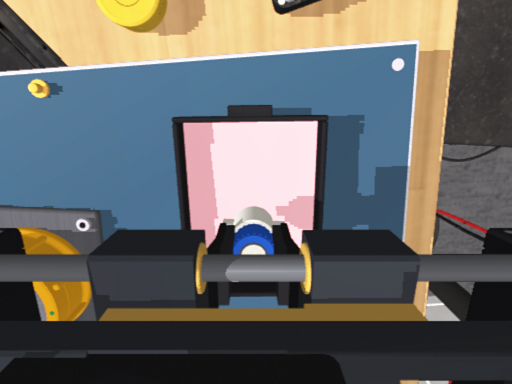

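The cell is above the tray floor at (253,225), laterally centred. I'll lower it gently.

Emit:
arm_command([
  [0.1,0,1.2,0,1.5],
  [0.1,0,2.3,0,1.5],
  [0.1,0,2.6,0,1.5],
  [0.1,0,2.6,0,1.5],
])

```text
time: 21.6
position: [0.4838, 0.1691, 0.0691]
tool_rot: [0.035, 0.999, -0.0, -0.0]
ft_force: [0.2, 0.1, -0.5]
grip_width: 0.0219
```

Emit:
arm_command([
  [0,0,0.12,0,1.5],
  [0,0,0.12,0,1.5],
])

```text
time: 21.85
position: [0.4842, 0.1691, 0.0685]
tool_rot: [0.035, 0.999, 0.0, 0.0]
ft_force: [-0.9, -0.5, -1.3]
grip_width: 0.0219
```

Emit:
arm_command([
  [0,0,0.12,0,1.5],
  [0,0,0.12,0,1.5],
])

```text
time: 22.1
position: [0.4843, 0.1691, 0.068]
tool_rot: [0.035, 0.999, 0.0, 0.0]
ft_force: [-1.7, -0.3, 5.9]
grip_width: 0.0221
```

Contact at z 0.068, as predicted. I'll release and rise.

Emit:
arm_command([
  [0,0,0,0,2.5],
  [0,0,0,0,3.5],
  [0,0,0,0,5],
  [0,0,0,0,5],
  [0,0,-2,0,5],
])

```text
time: 22.72
position: [0.4825, 0.1687, 0.0859]
tool_rot: [0.035, 0.999, -0.0, -0.002]
ft_force: [0.3, 1.0, 0.6]
grip_width: 0.049
```

Emit:
arm_command([
  [0,0,-4,0,6],
  [0,0,-10,0,7],
  [-4,0,-15,0,8.7],
  [-4,0,-15,0,8.7],
  [-4,0,-15,0,8.7],
])

```text
time: 23.35
position: [0.5226, 0.1661, 0.2361]
tool_rot: [0.035, 0.999, -0.0, -0.001]
ft_force: [-0.1, -0.2, -1.0]
grip_width: 0.085
```

Run:
```python
from h import *
rows([])
p,d,m=shot('wrist','w20.png');W=world(d,m)
shot('scene','s20.png')
rows([])
x,y,zz=W[...,0],W[...,1],W[...,2]
near=np.hypot(x-.484,y-.169)<.03
P=W[near&(zz>.078)&(zz<.092)];print('cell top',len(P),np.median(P,0).round(4),P[:,2].min(),P[:,2].max(),cv2.minEnclosingCircle(P[:,:2].astype(np.float32)))
print(np.polyfit(P[:,0],P[:,2],1)[0],np.polyfit(P[:,1],P[:,2],1)[0])
hsv=cv2.cvtColor(p,cv2.COLOR_RGB2HSV).astype(int);H,S,V=hsv[...,0],hsv[...,1],hsv[...,2]
pk=((H<12)|(H>165))&(S>25)&(S<150)&(V>130)&(y>.08)&(zz>.03)&(zz<.05)&(x<.7)
n,l,s,c=cv2.connectedComponentsWithStats(pk.astype(np.uint8));i=1+np.argmax(s[1:,4]);P=W[l==i];print('pink',np.median(P,0),cv2.minAreaRect(P[:,:2].astype(np.float32)))
```

```text
t 23.35 pos [0.5226 0.1661 0.2361] yaw 175.99 tilt z [-2.9e-03 -3.0e-04 -1.0e+00] w 0.085 F [-0.1 -0.2 -1. ] q6 -1.4
t 23.45 pos [0.5215 0.1661 0.235 ] yaw 176.0 tilt z [-5.6e-03 -5.0e-04 -1.0e+00] w 0.0864 F [0.5 0.5 0.5] q6 -1.4
cell top 417 [0.4846 0.1682 0.0855] 0.07878157106102784 0.087813228261095 ((0.4848884046077728, 0.16841213405132294), 0.012498999945819378)
0.011595419071425426 0.0002940241281950499
pink [0.49681394 0.1522762  0.03935589] ((0.48338747024536133, 0.16622650623321533), (0.09814973920583725, 0.13258937001228333), 86.69242858886719)
```

View pics/w20.png

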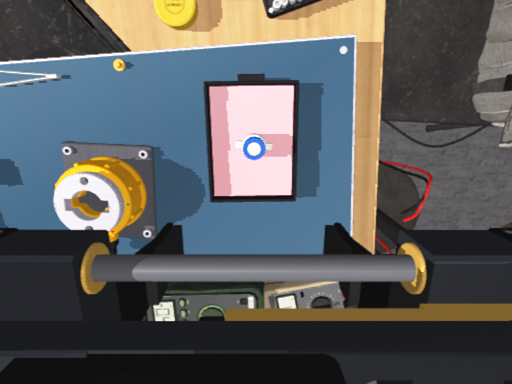

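View pics/s20.png

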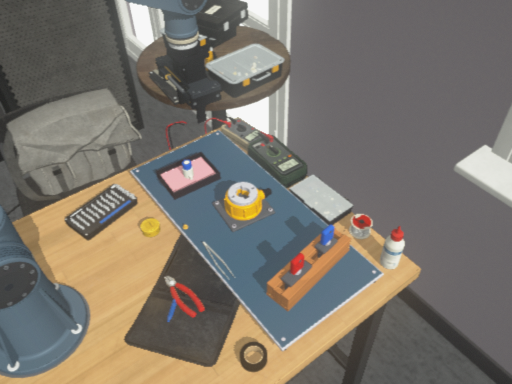

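The cell stands upright at the middle of the pink floor (253,148), the spanner hangs in its slot, and the robot is clear of everything. I'll hand in.

```bash
python3 -c "
from rig import robot
print(robot.hand_in())"
```

```text
the job is handed in; nothing more can be done
None
```

I finished the job and handed it in at about 23.5 s of the 64 s limit; the hand-in gives no verdict.

- **Ring:** I seated the red-grip spanner in the ring's holes, with its shoulders pressing on the ring face at about 10 N. I then turned it about 1.0 rad anticlockwise, until the moment rose to 0.9 N·m with no further rotation. I couldn't read the ring's angle directly. With the spanner out, the cell's lugs lay fully inside the notches, and the cell lifted straight out.
- **Spanner:** It hangs in its original slot, with its bridge and grip at the same heights as at the start and about 9.5° in line with the stand. It sits about 4 mm further along the slot than before.
- **Cell:** It stands within about 3 mm of the centre of the tray's pink floor. Its top is 85.5 mm above the table, against 86 mm expected for upright, and it shows about 0.01 rad of tilt.
- **Everything else:** The last scene picture shows the small spanner, the bottle and the solder reel where they were. The gripper is open and clear.

The wrist camera read about 1 mm low along the jaw direction. I corrected for this by comparing positions within the same picture. No check failed.

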